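# Square up the screw boxes, lock the tray and log it

### The job

Put every clear screw box lying on the bench into the tilting tray, lengthwise along the fence, then lift the tray by its black handle so that the boxes slide down into one row flat against the steel fence, and lower it again. With the orange square key turn the red lock clockwise until it stops, so that the yellow rail covers the row (never push the rail with the fingers), and put the key back upright in its stand, seated down to its collar. Only then log the tray on the console, pressing the blue, the yellow and the white button in that order, one at a time; leave the other things on the bench alone.

Things in the scene. Friction and masses are not known exactly. Their poses are not given: they have to be found in the camera images.
- box_1: clear box with screws, 40 (x) x 66 (y) x 23 (z) mm, 60 g, smooth against one another, one of two or three alike (absent: None); origin at the centre of its underside; grasp across the 40 mm (its x). It starts upright on the bench in front of the tray.
- box_2: clear box with screws, 40 (x) x 66 (y) x 23 (z) mm, 60 g, smooth against one another, one of two or three alike (absent: None); origin at the centre of its underside; grasp across the 40 mm (its x). It starts upright on the bench in front of the tray.
- box_3: clear box with screws, 40 (x) x 66 (y) x 23 (z) mm, 60 g, smooth against one another, one of two or three alike (absent: None); origin at the centre of its underside; grasp across the 40 mm (its x). It starts upright on the bench in front of the tray.
- fixture: fixed dark steel base plate of the tilting tray, 170 x 360 x 8 mm; x points from the tray's handle to its fence, y along the fence to the lock; z up. Its place and yaw vary. The tray's hinge line is parallel to its y, through (66, any, 17) mm in its frame.
- tray_floor (a point): point on the floor's upper face, 17 mm over the bench when down; moves with the tray. The walled floor spans x -22 to 50, y -123 to 123 mm; walls 6 mm thick: steel fence at +x 15 mm high, front 6, ends 8. Three boxes, long side along y, 80 mm apart, set down at x = 2, leave finger room; flat on the fence a box's centre is at x = 30. Slippery: boxes slide from 20 degrees of tilt.
- tray_handle (a point): middle of the tray's black bar handle, 12 mm thick round bar, 80 mm long along y, at x = -100 mm from tray_floor and 31 mm over the bench when down; 38 mm clear of the tray behind it. Lift it in an arc round the hinge line (radius 167 mm); about 3 N.
- tray (a joint): tilt of the tray, rad, 0 = down (the handle side rises), stop at 0.7; 0.5 is plenty; it falls back under its own weight when let go. Tilting again brings a box knocked out of the row back to the fence, also with the rail closed.
- lock_socket (a point): mouth of the recess in the red captive lock at the tray's +y end, near the fence: centre of the top of a 36 mm square red block, 63 mm over the bench when the tray is down. The recess is 16.5 mm square, sides along this point's x and y, 18 mm deep, open upward; the point turns with the lock.
- lock (a joint): angle of the lock, rad: 0 open, grows clockwise seen from above to its stop at 1.3, closed; about 0.15 N m to turn, stays where left. A rack makes it drive the yellow rail. The key has up to 0.2 rad of play either way in the recess before it bites.
- key: square-drive key with a flat orange handle, upright in its stand, 100 g; origin at the lower end of its shaft, z up along it. Shaft 14 mm square (sides along its x, y; last 4 mm 10.5 mm square), 35 mm long to a 34 mm wide, 6 mm thick collar; handle 22 (x) x 52 (y) x 40 mm, 46 to 86 mm above the origin. Grasp it across the 22 mm. Fits the lock in four ways.
- stand_mouth (a point): centre of the top of the fixed key stand (64 mm square grey block), 45 mm over the bench; a round hole 24 mm wide and 40 mm deep, in which the key stands with its collar on the top (origin 35 mm below this point), at any yaw
- btn_blue_top (a point): centre of the top of the blue spring button (30 mm wide, 36 mm over the bench, pressed down) on the grey console; the three colours swap places; buttons 50 mm apart
- btn_yellow_top (a point): centre of the top of the yellow spring button (30 mm wide, 36 mm over the bench, pressed down) on the grey console; the three colours swap places; buttons 50 mm apart
- btn_white_top (a point): centre of the top of the white spring button (30 mm wide, 36 mm over the bench, pressed down) on the grey console; the three colours swap places; buttons 50 mm apart
- btn_blue (a joint): travel of the blue button, m: 0 up, 0.006 fully down at 4 N; it counts as pressed from 0.0035
- btn_yellow (a joint): travel of the yellow button, m: 0 up, 0.006 fully down at 4 N; it counts as pressed from 0.0035
- btn_white (a joint): travel of the white button, m: 0 up, 0.006 fully down at 4 N; it counts as pressed from 0.0035
- rail: yellow rail, 16 x 248 x 4 mm, along the fence, its underside 26 to 27 mm above the tray floor, so boxes pass below; the lock moves it 36 mm from behind the fence to over the row. Origin at its middle.
- wick: yellow spool of braid, 40 mm wide, 13 mm high;  bystander
Things that resemble listed ones, but are neither listed nor needed, are in the scene too. Of the things that look like the key, the larger one is meant.

How it is judged:
By the outcome, as a careful person would: the job done as asked, in the order asked, and still so for the second after the job is handed in, with the robot touching nothing.
Of box_1, box_2, box_3 only 2 to 3 are there at a start; the rules pass over those that are not, and their reading is None.
At some moment in a run one of box_1, box_2, box_3 may be knocked a few centimetres aside while the robot is not near it.
It also fails if it takes over 208 s, if anything falls off the work surface, if the arm or the gripper's body presses on something with over 40 N, if the wrist force passes 120 N, or if a joint passes its speed limit or range.

### The arm

A 7-joint arm with a two-finger parallel gripper is mounted at the origin on a cart in front of the work surface, level with it; the furniture and walls round the work are solid. World frame = base frame: x ahead of the robot, y to its left, z up, the work surface at z = 0. Lengths are in m, angles in rad, forces in N, time in s.
With the tool pointing down it reaches from about 0.35 to 0.9 m from the base axis. Payload 19.9 kg.
Tool frame: the origin (TCP) lies on the mounting face of the last link; the fingertips stand 173 mm ahead of it and the grasp point (between the pads) lies 155 mm ahead of it; z points along the fingers, y is the line along which they close (so a half turn about z gives the same grasp; the last joint's range is limited). The gripper opens to 85 mm and grips with 20 to 120 N. Pads are 22 mm wide; open, the fingers measure 114 mm over their backs; the gripper's body (76 mm by 85 mm) begins 54 mm behind the grasp point. The pads swing forward as they close: fully open they stand 13 mm farther back than shut.
Start: joints at [1.222, 0.417, -0.01, 1.614, 0.005, 1.111, -0.053], TCP at [0.189, -0.596, 0.405] pointing down, gripper open.
Joint ranges: [-2.81, 2.81], [-0.39, 2.02], [-1.27, 1.25], [0.06, 2.57], [-1.19, 4.33], [0.19, 2], [-2.82, 2.82]. Speed limits (rad/s): [1.89, 1.89, 2.39, 2.39, 3.01, 3.01, 3.01].

### API

Orientations are given as a unit quaternion [x, y, z, w].
In Python, from rig import bot, vision, workorder gives the robot as it stands. The module is installed in compiled form; this text tells all that it offers.
- The arm moves only by the tool arm_command, never from a script. Its argument "series" is a list of rows, each a list of 3 entries, a list of its own where there are three numbers: the turn, a rotation vector about the world's x, y, z in units of 8 degrees (1.0 is 8 degrees), then the shift along the world's x, y, z in m, then the opening, from 0 (shut) to 1 (fully open). A call has 1 to 10 rows; each row shifts and turns the commanded pose from where the row before left it; what a row does not reach is not made up. A row lasts 1/10 s, in which the tool goes at most 50 mm and 8.59 degrees, less where a joint would pass 70% of its speed; a pose out of reach is approached as far as the arm can. A call is refused whole if a number of a shift passes 0.05 or a number of a turn 1, either way. A call with a gripper value outside its range is refused whole. The fingers move at their own pace and stop on an object; "newtons" is the grip in N (left out, the last holds). Time passes only in rows, so rows that do not move let the fingers close. It gives the time, the measured TCP pose, the force, the opening and the grip force at its end, in the units of the state.
- bot.read_state(): the state, without advancing time (a new reading comes with each control period).
- vision.grab_frame(name): name is "scene" or "top" or "wrist"; returns a dict with "image" (420x560x3 uint8, red, green, blue), "vfov" (degrees; the focal length in pixels is half the picture's height over the tangent of half this angle, whatever the lens; pixels are square), "cx", "cy" (the principal point, pixels), "k1" (the pictures are not rectified: a ray, as slopes to the right and down, at radius r is drawn at 1 + k1 r^2 times it, then the intrinsics apply), "extrinsics" (4x4, takes a point from camera to world coordinates). Camera axes: x right, y down, z forward; pixel columns grow to the right and rows downward; lengths in m; the calibration is good to about 2 mm. A picture is of the moment at which its call begins. There is no depth.
- workorder.hand_in(): hands the job in; it is judged then, once.
The state is a dict: "time": time; "joints": joint angles; "joint_velocities": joint speeds; "joint_efforts": joint torques, N m; "position": TCP position; "tool_rot": TCP orientation; "force": force on the tool from outside, world axes, zero at the start; "wrist_torque": the same for the moment, N m; "opening": finger opening in m; "gripper_force": force on a finger pad.
Only numpy, scipy, OpenCV 4.12 (cv2) and the standard library are available. Lean on these libraries where they do the work, as an engineer would, in place of code of your own. Each camera call takes 0.05 s, during which the arm holds its last target. There are 200 camera calls.

## Working session

There is one attempt and no reset: what is moved stays moved. The work goes in short steps, Python scripts to look and compute and a tool call to move; the robot and the scene stay as the last step left them, time stands still between calls to the robot, and variables do not carry over. Pictures are saved under pics/ and viewed, at most 14 in all, crops included, and the job is handed in when it is done.

Besides the shell and the picture viewer there is one more tool, called after "Call:" as a command line: name --argument value ..., lists and objects as JSON in quotes. arm_command: Moves the arm, as the interface text tells. Its arguments: {"type":"object","properties":{"series":{"type":"array","items":{"type":"array"}},"newtons":{"type":"number"}},"required":["series"]}

```bash
mkdir -p pics
cat > h.py <<'E'
import numpy as np, cv2
from rig import bot, vision, workorder
def grab(n,save=None):
    f=vision.grab_frame(n)
    if save: cv2.imwrite('pics/'+save,f['image'][:,:,::-1])
    return f
def pt(f,u,v,z):
    """pixel -> world point on plane height z"""
    fl=210/np.tan(np.radians(f['vfov'])/2)
    K=np.array([[fl,0,f['cx']],[0,fl,f['cy']],[0,0,1.]])
    p=cv2.undistortPoints(np.array([[[u,v]]],float),K,np.array([f['k1'],0,0,0.]))[0,0]
    p=inv(f,u,v)
    T=np.array(f['extrinsics']);d=T[:3,:3]@np.array([p[0],p[1],1]);o=T[:3,3]
    return o+d*(z-o[2])/d[2]
def inv(f,u,v):
    fl=210/np.tan(np.radians(f['vfov'])/2)
    q=np.array([(u-f['cx'])/fl,(v-f['cy'])/fl]);p=q.copy()
    for _ in range(50): p=q/(1+f['k1']*(p@p))
    return p
def proj(f,P):
    fl=210/np.tan(np.radians(f['vfov'])/2)
    T=np.array(f['extrinsics']);c=T[:3,:3].T@(np.array(P)-T[:3,3]);p=c[:2]/c[2]
    p=p*(1+f['k1']*(p@p));return p*fl+[f['cx'],f['cy']]
E
sed -i '/undistortPoints/d;/K=np.array/d' h.py
python3 - <<'E'
from h import *
np.set_printoptions(precision=4,suppress=True)
for n in('scene','top','wrist'):
    f=grab(n,n+'0.png');print(n,f['vfov'],f['cx'],f['cy'],f['k1'],np.array(f['extrinsics']).tolist())
print(bot.read_state())
a=cv2.imread('pics/top0.png');cv2.imwrite('pics/top0b.png',cv2.resize(a,(800,600),interpolation=cv2.INTER_CUBIC))
E
```

```text
scene 57.34164928656059 273.34906472184235 210.45837428747905 -0.09502260454858859 [[-0.5746097908016861, -0.5511422725236531, 0.6050337046415728, 0.04089741358414292], [-0.8184169512026694, 0.38319141407010887, -0.4282032626768245, 0.5350319512981607], [0.004157198452066884, -0.741219627114942, -0.6712497166335465, 0.6447831948849732], [0.0, 0.0, 0.0, 1.0]]
top 45.719759048803226 282.78529795015146 201.7773679063762 0.0605478128262854 [[0.006361909804060352, -0.9959662145624193, 0.08950321532687956, 0.4848421078111877], [-0.9999755906976311, -0.006594900060315341, -0.0023076616125476362, 0.1685484315866343], [0.002888617760897724, -0.08948634948079637, -0.9959838598812893, 1.0061211583673733], [0.0, 0.0, 0.0, 1.0]]
wrist 68.7548332679691 279.6118894954229 212.68543957746374 -0.0573012532593469 [[0.3022203920447875, -0.9194088076831601, -0.2516948131903417, 0.253656205868883], [-0.9532373844879025, -0.29181340011470375, -0.07863477810838154, -0.5750572387281144], [-0.0011504116452519012, 0.26368993888300307, -0.9646068072976266, 0.37316429064384404], [0.0, 0.0, 0.0, 1.0]]
{'time': 0.15, 'joints': array([ 1.2215,  0.4178, -0.0103,  1.614 ,  0.0047,  1.1107, -0.053 ]), 'joint_velocities': array([-0.0003, -0.0007,  0.0009, -0.0011, -0.001 , -0.0004, -0.0002]), 'joint_efforts': array([  0.0005, -86.4745,   0.6792, -43.5062,   0.0191,   0.0057,
        -0.0001]), 'position': array([ 0.1893, -0.5955,  0.4042]), 'tool_rot': array([ 0.9882,  0.1533, -0.0001, -0.0005]), 'force': array([ 0.4917, -1.0046,  0.7013]), 'wrist_torque': array([-0.0724, -0.0089, -0.0086]), 'gripper_force': 0.0, 'opening': 0.0856146991897666}
```

View pics/top0b.png

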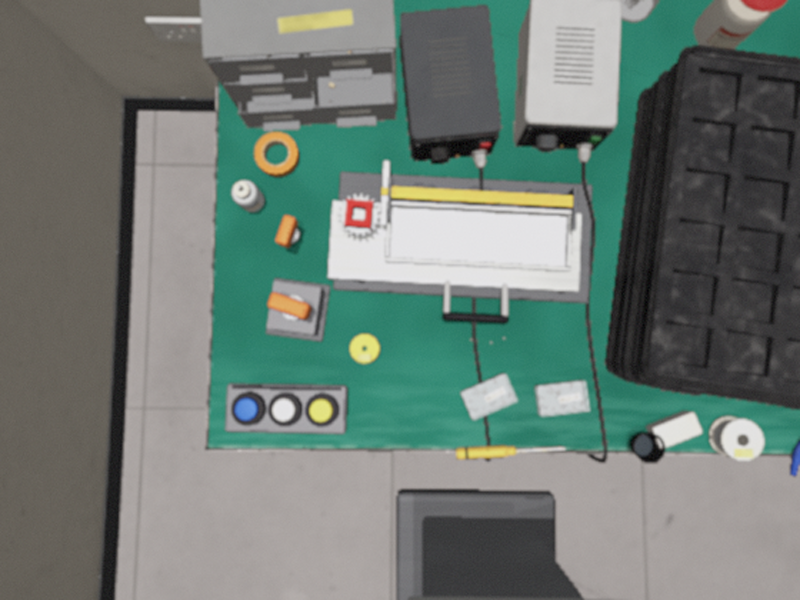

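View pics/scene0.png

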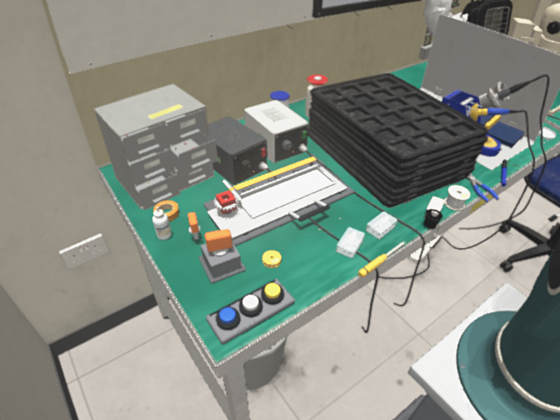

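Top view (800x600 px): two boxes at (489,396) and (563,398), red lock (359,213), tray handle (476,317), key in its stand (289,306), buttons blue (247,408), white (284,410), yellow (321,410). The small key at (287,231) is a decoy. Next I measure these points.

```bash
cat > m.py <<'E'
from h import *
np.set_printoptions(precision=4,suppress=True)
def find(f,lo,hi,roi,z,k=1,name=''):
    u0,v0,u1,v1=roi;S=4
    im=cv2.resize(f['image'][v0:v1,u0:u1],None,fx=S,fy=S,interpolation=cv2.INTER_CUBIC)
    h=cv2.cvtColor(im,cv2.COLOR_RGB2HSV)
    m=cv2.inRange(h,np.array(lo),np.array(hi))
    cs=sorted(cv2.findContours(m,0,2)[0],key=cv2.contourArea)[::-1][:k]
    out=[]
    for c in cs:
        b=cv2.boxPoints(cv2.minAreaRect(c))
        P=np.array([pt(f,(x+.5)/S-.5+u0,(y+.5)/S-.5+v0,z) for x,y in b])
        e=P[1]-P[0];g=P[2]-P[1]
        le=e if np.linalg.norm(e)>np.linalg.norm(g) else g
        a=np.degrees(np.arctan2(le[1],le[0]))%180
        out.append((P.mean(0),sorted([np.linalg.norm(e),np.linalg.norm(g)]),a))
        print(name,P.mean(0),'size mm',np.round(1000*np.array(out[-1][1]),1),'long-axis deg',round(a,1))
    return out
E
python3 - <<'E'
from m import *
f=grab('top')
W=[0,0,110],[180,70,255]
find(f,*W,(318,255,420,298),.02,2,'box')
find(f,[22,120,110],[34,255,255],(262,125,410,150),.044,1,'rail')
find(f,[0,0,140],[180,60,255],(225,135,415,215),.017,1,'traywhite')
find(f,[0,0,0],[180,255,45],(305,214,360,232),.037,2,'handle')
find(f,[0,120,90],[8,255,255],(235,132,275,165),.063,1,'lock')
find(f,[5,140,120],[16,255,255],(182,198,225,228),.131,1,'key')
find(f,[0,0,60],[180,70,130],(180,190,235,245),.045,1,'stand')
find(f,[105,120,60],[120,255,255],(155,265,250,305),.036,1,'blue')
find(f,[22,120,110],[34,255,255],(155,265,250,305),.036,1,'yellow')
find(f,[0,0,150],[180,60,255],(185,270,212,303),.036,1,'white')
g=f['image']
cv2.imwrite('pics/a.png',cv2.resize(g[110:310,150:420,::-1],None,fx=2.96,fy=2.96,interpolation=cv2.INTER_CUBIC))
g=grab('scene')['image']
cv2.imwrite('pics/b.png',cv2.resize(g[150:350,150:410,::-1],None,fx=3,fy=3,interpolation=cv2.INTER_CUBIC))
E
```

```text
box [ 0.4245 -0.0504  0.02  ] size mm [44.9 72.9] long-axis deg 97.4
box [0.426  0.0497 0.02  ] size mm [46.1 71. ] long-axis deg 114.0
rail [0.6983 0.0606 0.044 ] size mm [ 18.6 248. ] long-axis deg 87.7
traywhite [0.6245 0.0964 0.017 ] size mm [153.5 359.6] long-axis deg 85.0
handle [0.5306 0.0698 0.037 ] size mm [ 6.6 85.7] long-axis deg 86.4
handle [0.5361 0.0674 0.037 ] size mm [ 3.1 23.8] long-axis deg 82.8
lock [0.6705 0.2283 0.063 ] size mm [33.7 35. ] long-axis deg 175.2
key [0.5417 0.3084 0.131 ] size mm [18.4 51. ] long-axis deg 70.7
stand [0.5423 0.31   0.045 ] size mm [77.4 78.2] long-axis deg 82.2
blue [0.4084 0.378  0.036 ] size mm [31.2 31.9] long-axis deg 90.1
yellow [0.407  0.2777 0.036 ] size mm [30.8 31.2] long-axis deg 90.2
white [0.4077 0.328  0.036 ] size mm [30.3 30.6] long-axis deg 46.0
```

View pics/a.png

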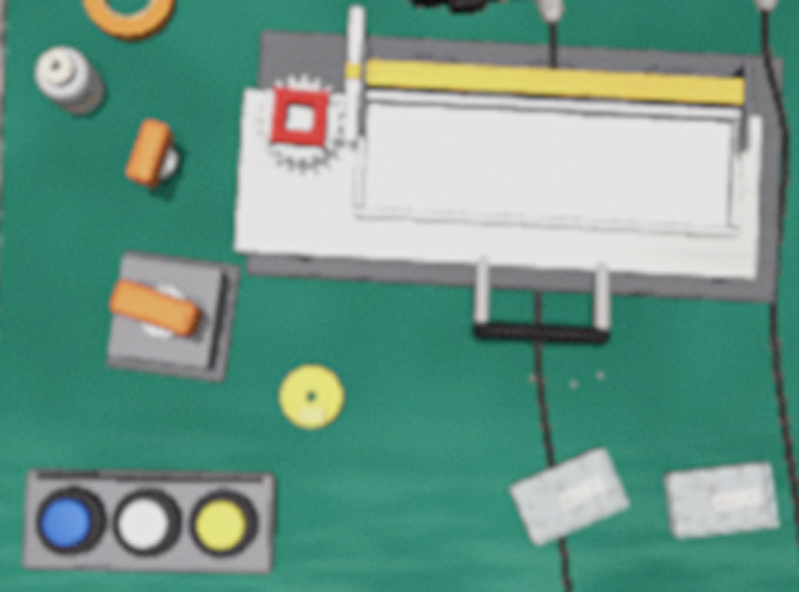

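Crop: everything lies as expected, and the tray is yawed about -3°. I now refine the yaw, the tray origin and the key, whose handle top is really at z=0.096.

```bash
cat > n.py <<'E'
from m import *
def edges(f,cols,v0,v1,z,sign):
    """subpixel strongest vertical gradient of given sign per column, line fit in world"""
    g=cv2.GaussianBlur(cv2.cvtColor(f['image'],cv2.COLOR_RGB2GRAY).astype(float),(0,0),.7)
    P=[]
    for u in cols:
        d=sign*np.diff(g[v0:v1,u]);i=int(d.argmax())
        o=0
        if 0<i<len(d)-1:o=.5*(d[i-1]-d[i+1])/(d[i-1]-2*d[i]+d[i+1])
        P.append(pt(f,u,v0+i+.5+o,z))
    P=np.array(P)[:,:2]
    l=cv2.fitLine(P.astype(np.float32),cv2.DIST_HUBER,0,.01,.01).ravel()
    a=np.degrees(np.arctan2(l[1],l[0]))%180
    return l[2:],a
E
python3 - <<'E'
from n import *
f=grab('top')
print('plate front',edges(f,range(240,300),195,216,.008,1))
print('tray front edge',edges(f,range(235,300),185,206,.017,-1))
print('tray f2',edges(f,range(360,400),192,212,.017,-1))
# rail mask centre line & ends
im=f['image'];h=cv2.cvtColor(im,cv2.COLOR_RGB2HSV)
m=cv2.inRange(h,(20,110,100),(36,255,255));m[:120]=0;m[150:]=0;m[:,:272]=0;m[:,410:]=0
v,u=np.nonzero(m);P=np.array([pt(f,a,b,.045) for a,b in zip(u,v)])[:,:2]
l=cv2.fitLine(P.astype(np.float32),cv2.DIST_HUBER,0,.01,.01).ravel();print('rail',l,np.degrees(np.arctan2(l[1],l[0]))%180,P[:,1].min(),P[:,1].max())
find(f,[0,0,0],[180,255,70],(305,214,360,232),.031,1,'handle')
find(f,[5,140,120],[16,255,255],(182,198,225,228),.096,1,'key top')
find(f,[0,120,90],[8,255,255],(235,132,275,165),.063,1,'lock')
# floor ends along y: row profile
g=cv2.cvtColor(im,cv2.COLOR_RGB2GRAY)
for v in (160,170):
    print(v,[(u,int(g[v,u])) for u in list(range(262,282))+list(range(388,412))])
print([(v,int(g[v,330])) for v in range(130,215)])
s=grab('scene')
find(s,[0,120,90],[8,255,255],(205,185,245,220),.063,1,'lock scene')
find(s,[5,140,120],[16,255,255],(200,225,240,260),.076,1,'key scene mid')
for P in((.671,.228,.063),(.5417,.3084,.096)):print(proj(s,P))
E
```

```text
plate front (array([0.5657, 0.2057], dtype=float32), np.float32(87.475204))
tray front edge (array([0.5843, 0.1978], dtype=float32), np.float32(87.21407))
tray f2 (array([ 0.5743, -0.0173], dtype=float32), np.float32(87.13372))
rail [0.0455 0.999  0.6982 0.0607] 87.39322 -0.06180669024123642 0.18440948944077046
handle [0.5321 0.0692 0.031 ] size mm [20. 89.] long-axis deg 82.4
key top [0.5439 0.314  0.096 ] size mm [19.2 53.1] long-axis deg 71.0
lock [0.6705 0.2283 0.063 ] size mm [33.6 35. ] long-axis deg 175.3
160 [(262, 184), (263, 181), (264, 196), (265, 210), (266, 216), (267, 216), (268, 200), (269, 185), (270, 191), (271, 211), (272, 215), (273, 207), (274, 214), (275, 226), (276, 229), (277, 229), (278, 228), (279, 228), (280, 227), (281, 227), (388, 228), (389, 228), (390, 227), (391, 227), (392, 228), (393, 228), (394, 228), (395, 220), (396, 196), (397, 172), (398, 165), (399, 142), (400, 131), (401, 146), (402, 172), (403, 203), (404, 220), (405, 217), (406, 195), (407, 151), (408, 125), (409, 124), (410, 126), (411, 125)]
170 [(262, 227), (263, 228), (264, 228), (265, 22
[... 987 characters left out ...]
 (172, 227), (173, 228), (174, 228), (175, 228), (176, 227), (177, 228), (178, 228), (179, 227), (180, 227), (181, 228), (182, 227), (183, 223), (184, 218), (185, 207), (186, 204), (187, 218), (188, 226), (189, 228), (190, 228), (191, 226), (192, 228), (193, 228), (194, 227), (195, 228), (196, 228), (197, 228), (198, 225), (199, 207), (200, 169), (201, 136), (202, 122), (203, 126), (204, 125), (205, 123), (206, 116), (207, 101), (208, 84), (209, 80), (210, 79), (211, 81), (212, 81), (213, 79), (214, 77)]
lock scene [0.6656 0.2308 0.063 ] size mm [42.2 48.7] long-axis deg 162.5
key scene mid [0.5459 0.3149 0.076 ] size mm [52.1 54. ] long-axis deg 158.2
[225.2959 196.1534]
[221.1966 232.3591]
```

View pics/b.png

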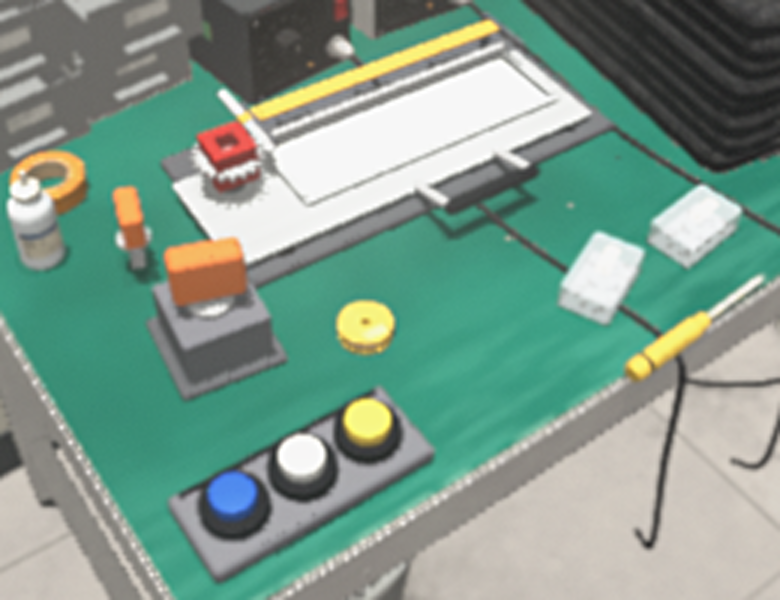

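Measured layout:

| Item | Position (m) | Orientation |
|---|---|---|
| Tray origin | (0.631, 0.065) | yaw -2.7° |
| Lock | (0.6705, 0.228) | – |
| Key | (0.544, 0.314) | handle at 71° |

The lock and key positions agree between the two cameras to a few mm. First I move above box B at (0.4245, -0.050).

Call:
arm_command --series '[[[0,0,-0.78],[0.0147,0.0341,-0.008],1],[[0,0,-0.78],[0.0147,0.0341,-0.008],1],[[0,0,-0.78],[0.0147,0.0341,-0.008],1],[[0,0,-0.78],[0.0147,0.0341,-0.008],1],[[0,0,-0.78],[0.0147,0.0341,-0.008],1],[[0,0,-0.78],[0.0147,0.0341,-0.008],1],[[0,0,-0.78],[0.0147,0.0341,-0.008],1],[[0,0,-0.78],[0.0147,0.0341,-0.008],1],[[0,0,-0.78],[0.0147,0.0341,-0.008],1],[[0,0,-0.78],[0.0147,0.0341,-0.008],1]]'

```text
time: 1.35
position: [0.3367, -0.2532, 0.3246]
tool_rot: [0.924, -0.383, 0.0, 0.0]
force: [0.7, -0.2, 0.4]
opening: 0.0855
gripper_force: 0.0
```

Call:
arm_command --series '[[[0,0,-0.78],[0.0147,0.0341,-0.008],1],[[0,0,-0.78],[0.0147,0.0341,-0.008],1],[[0,0,-0.78],[0.0147,0.0341,-0.008],1],[[0,0,-0.78],[0.0147,0.0341,-0.008],1],[[0,0,-0.78],[0.0147,0.0341,-0.008],1],[[0,0,-0.78],[0.0147,0.0341,-0.008],1],[[0,0,0],[0,0,0],1],[[0,0,0],[0,0,0],1]]'

```text
time: 2.15
position: [0.4136, -0.0756, 0.2806]
tool_rot: [0.78, -0.626, -0.004, 0.001]
force: [0.9, -0.6, 0.0]
opening: 0.0854
gripper_force: 0.0
```

```bash
cat > st.py <<'E'
from m import *
from scipy.spatial.transform import Rotation as R
def st():
    s=bot.read_state();M=R.from_quat(s['tool_rot']).as_matrix()
    print('t',round(s['time'],1),'pos',s['position'],'grasp',s['position']+.155*M[:,2],'close deg',round(np.degrees(np.arctan2(M[1,1],M[0,1]))%180,1),'tilt',M[:,2],'j7',s['joints'][6],'F',s['force'],'op',s['opening'],'gf',s['gripper_force'])
if __name__=='__main__': st()
E
python3 - <<'E'
from st import *
st()
f=grab('top');W=[0,0,110],[180,70,255]
find(f,*W,(318,255,420,298),.012,2,'box')
for v in (147,184,186): print(v,pt(f,330,v,.02))
w=grab('wrist','w1.png')
for n,P in(('A',(.426,.05,.023)),('B',(.4245,-.05,.023))): print(n,proj(w,P))
E
```

```text
t 2.1 pos [ 0.4136 -0.0756  0.2806] grasp [ 0.4126 -0.0751  0.1256] close deg 12.4 tilt [-0.0065  0.0036 -1.    ] j7 -2.8154041001992907 F [ 0.93   -0.5923  0.0357] op 0.0853925594162533 gf 0.0
box [ 0.4241 -0.0523  0.012 ] size mm [46.  74.1] long-axis deg 97.6
box [0.4256 0.0488 0.012 ] size mm [46.9 71.9] long-axis deg 114.6
147 [0.6844 0.0723 0.02  ]
184 [0.6097 0.0724 0.02  ]
186 [0.6056 0.0724 0.02  ]
A [234.7975 347.8623]
B [258.2621 245.2485]
```

View pics/w1.png

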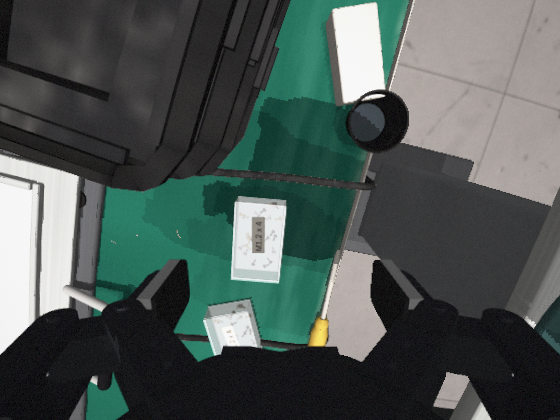

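The wrist view shows box B at (258,240), within 5 px of the projection. Joint 7 is at its limit, so I turn back by a half turn (+175°) while descending.

Call:
arm_command --series '[[[-0.026,-0.047,0.99],[0.001,0.0024,-0.003],1],[[0,0,0.99],[0.001,0.0024,-0.003],1],[[0,0,0.99],[0.001,0.0024,-0.003],1],[[0,0,0.99],[0.001,0.0024,-0.003],1],[[0,0,0.99],[0.001,0.0024,-0.003],1],[[0,0,0.99],[0.001,0.0024,-0.003],1],[[0,0,0.99],[0.001,0.0024,-0.003],1],[[0,0,0.99],[0.001,0.0024,-0.003],1],[[0,0,0.99],[0.001,0.0024,-0.003],1],[[0,0,0.99],[0.0015,0.0024,-0.003],1]]'

```text
time: 3.25
position: [0.4239, -0.0531, 0.2507]
tool_rot: [1.0, 0.015, 0.0, 0.0]
force: [0.6, -0.8, -0.0]
opening: 0.0855
gripper_force: 0.0
```

Call:
arm_command --series '[[[0,0,0.99],[0,0,-0.004],1],[[0,0,0.99],[0,0,-0.004],1],[[0,0,0.99],[0,0,-0.004],1],[[0,0,0.99],[0,0,-0.004],1],[[0,0,0.99],[0,0,-0.004],1],[[0,0,0.99],[0,0,-0.004],1],[[0,0,0.99],[0,0,-0.004],1],[[0,0,0.99],[0,0,-0.004],1],[[0,0,0.99],[0,0,-0.004],1],[[0,0,0.99],[0,0,-0.004],1]]'

```text
time: 4.25
position: [0.424, -0.0532, 0.2108]
tool_rot: [0.761, 0.649, 0.0, 0.001]
force: [-0.2, -0.3, -0.8]
opening: 0.0854
gripper_force: 0.0
```

Call:
arm_command --series '[[[0,0,0.99],[0,0,0],1],[[0,0,0.99],[0,0,0],1],[[0,0,0],[0,0,0],1],[[0,0,0],[0,0,0],1]]'

```text
time: 4.65
position: [0.424, -0.0527, 0.2107]
tool_rot: [0.668, 0.745, 0.0, 0.0]
force: [-0.3, -1.2, -0.6]
opening: 0.0853
gripper_force: 0.0
```

```bash
python3 st.py
```

```text
t 4.7 pos [ 0.424  -0.0527  0.2107] grasp [ 0.4242 -0.0527  0.0557] close deg 6.2 tilt [ 0.0008 -0.     -1.    ] j7 -0.2757306428959914 F [-0.3345 -1.1708 -0.6236] op 0.08530133997790766 gf 0.0
```

Call:
arm_command --series '[[[0,0,0.16],[0,0.0005,-0.012],1],[[0,0,0],[0,0,-0.012],1],[[0,0,0],[0,0,-0.01],1],[[0,0,0],[0,0,0],1],[[0,0,0],[0,0,0],0.2],[[0,0,0],[0,0,0],0.2],[[0,0,0],[0,0,0],0.2],[[0,0,0],[0,0,0],0.2],[[0,0,0],[0,0,0],0.2],[[0,0,0],[0,0,0],0.2]]' --newtons 30

```text
time: 5.65
position: [0.4243, -0.0511, 0.1768]
tool_rot: [0.657, 0.754, 0.0, 0.0]
force: [-1.8, 1.3, 7.8]
opening: 0.0397
gripper_force: 33.4
```

Call:
arm_command --series '[[[0,0,0],[0,0,0],0.2],[[0,0,0],[0,0,0],0.2],[[0,0,0],[0,0,0.02],0.2],[[0,0,0],[0,0,0.03],0.2],[[0,0,0],[0,0,0.03],0.2],[[0,0,0],[0,0,0],0.2]]'

```text
time: 6.25
position: [0.425, -0.0511, 0.2593]
tool_rot: [0.657, 0.754, 0.001, 0.002]
force: [0.1, 0.4, -1.2]
opening: 0.0399
gripper_force: 32.6
```

Run:
```python
from st import *
st(); grab('scene','s2.png')
w=grab('wrist','w2.png')['image']
```

```text
t 6.2 pos [ 0.425  -0.0511  0.2593] grasp [ 0.4257 -0.0514  0.1043] close deg 7.9 tilt [ 0.0045 -0.0016 -1.    ] j7 -0.16362488910947537 F [ 0.0651  0.3905 -1.1558] op 0.0399282745645038 gf 32.593209743499756
```

View pics/w2.png

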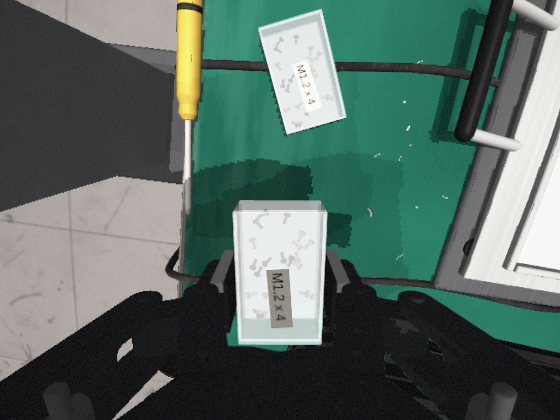

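Box B is gripped (opening 0.0399, seen centred between the pads at (280,275)). I carry it to the tray at y=-40 mm.

Call:
arm_command --series '[[[0.01,0.03,-0.22],[0.02,0.008,0],0.2],[[0,0,-0.22],[0.034,0.0125,0],0.2],[[0,0,-0.22],[0.034,0.0125,0],0.2],[[0,0,-0.22],[0.034,0.0125,0],0.2],[[0,0,-0.22],[0.034,0.0125,0],0.2],[[0,0,-0.22],[0.034,0.0125,0],0.2],[[0,0,0],[0.0166,0.0053,0],0.2],[[0,0,0],[0,0,-0.02],0.2],[[0,0,0],[0,0,0],0.2],[[0,0,0],[0,0,0],0.2]]'

```text
time: 7.35
position: [0.6302, 0.0248, 0.2354]
tool_rot: [0.723, 0.691, -0.002, -0.003]
force: [-0.3, 0.3, -0.5]
opening: 0.0396
gripper_force: 32.5
```

```bash
python3 st.py
```

```text
t 7.3 pos [0.6302 0.0248 0.2354] grasp [0.6293 0.025  0.0804] close deg 177.4 tilt [-0.0061  0.0017 -1.    ] j7 -0.48806027068329083 F [-0.2899  0.256  -0.4837] op 0.0395742879324332 gf 32.51968860626221
```

Call:
arm_command --series '[[[-0.012,-0.044,0],[0.0015,0,-0.014],0.2],[[0,0,0],[0,0,-0.012],0.2],[[0,0,0],[0,0,-0.008],0.2],[[0,0,0],[0,0,-0.0045],0.2],[[0,0,0],[0,0,0],0.2],[[0,0,0],[0,0,0],0.2],[[0,0,0],[0,0,0],0.62],[[0,0,0],[0,0,0],0.62],[[0,0,0],[0,0,0],0.62],[[0,0,0],[0,0,0],0.62]]'

```text
time: 8.35
position: [0.6323, 0.0247, 0.1981]
tool_rot: [0.723, 0.691, 0.001, 0.001]
force: [-0.6, -0.3, 0.6]
opening: 0.0526
gripper_force: 0.0
```

Call:
arm_command --series '[[[0,0,0],[0,0,0.02],0.62],[[0,0,0],[0,0,0.03],0.62],[[0,0,0.4],[-0.03,0,0.02],1],[[0,0,0.4],[-0.04,0.005,0],1],[[0,0,0.4],[-0.04,0.005,0],1],[[0,0,0.4],[-0.04,0.005,0],1],[[0,0,0.4],[-0.04,0.005,-0.01],1],[[0,0,0.4],[-0.015,0.003,-0.01],1],[[0,0,0.4],[0,0,-0.01],1],[[0,0,0.4],[0,0,0],1]]'

```text
time: 9.35
position: [0.4266, 0.0477, 0.2374]
tool_rot: [0.551, 0.834, 0.001, 0.0]
force: [0.1, -0.3, -0.2]
opening: 0.0853
gripper_force: 0.0
```

Run:
```python
from st import *
st(); f=grab('top','t3.png')
find(f,[0,0,110],[180,70,255],(300,245,420,298),.012,2,'box')
cv2.imwrite('pics/t3c.png',cv2.resize(f['image'][110:310,150:420,::-1],None,fx=2.96,fy=2.96,interpolation=cv2.INTER_CUBIC))
```

```text
t 9.3 pos [0.4266 0.0477 0.2374] grasp [0.4269 0.0478 0.0824] close deg 23.1 tilt [ 0.0014  0.0008 -1.    ] j7 -0.22254799123115435 F [ 0.1096 -0.3336 -0.19  ] op 0.08528522209496171 gf 0.0
box [0.4332 0.073  0.012 ] size mm [12.5 33.7] long-axis deg 112.0
box [0.4687 0.0452 0.012 ] size mm [10.2 21.1] long-axis deg 25.1
```

View pics/t3c.png

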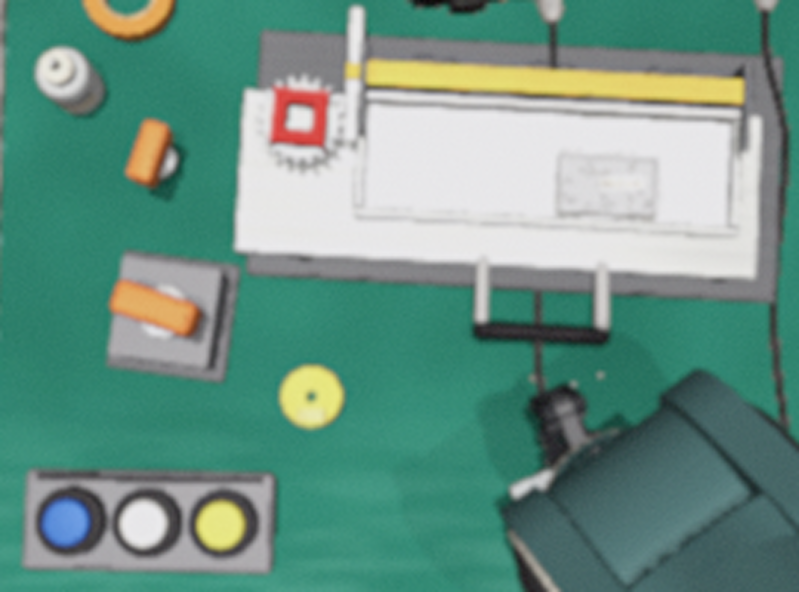

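Box B lies in the tray at (607,187), aligned. Next is box A.

Call:
arm_command --series '[[[0,0,0.15],[-0.0008,0.001,-0.015],1],[[0,0,0],[0,0,-0.015],1],[[0,0,0],[0,0,-0.015],1],[[0,0,0],[0,0,-0.011],1],[[0,0,0],[0,0,-0.003],1],[[0,0,0],[0,0,0],1],[[0,0,0],[0,0,0],0.2],[[0,0,0],[0,0,0],0.2],[[0,0,0],[0,0,0],0.2],[[0,0,0],[0,0,0],0.2]]'

```text
time: 10.4
position: [0.4266, 0.0487, 0.1793]
tool_rot: [0.544, 0.839, 0.001, 0.001]
force: [-2.0, -1.0, 7.9]
opening: 0.0397
gripper_force: 33.2
```

Call:
arm_command --series '[[[0,0,0],[0,0,0],0.2],[[0,0,0],[0,0,0],0.2],[[0,0,0],[0,0,0],0.2],[[0,0,0],[0,0,0.02],0.2],[[0,0,0],[0,0,0.03],0.2],[[0,0,0],[0,0,0.03],0.2],[[0,0,0],[0,0,0],0.2]]'

```text
time: 11.1
position: [0.4272, 0.0489, 0.2618]
tool_rot: [0.544, 0.839, 0.002, 0.002]
force: [-0.3, -1.0, -1.6]
opening: 0.0398
gripper_force: 32.3
```

```bash
python3 st.py
```

```text
t 11.1 pos [0.4272 0.0489 0.2618] grasp [0.4282 0.049  0.1068] close deg 24.1 tilt [ 0.0064  0.0008 -1.    ] j7 -0.16506105758101824 F [-0.2522 -1.0295 -1.5768] op 0.039798608446805404 gf 32.30728626251221
```

Call:
arm_command --series '[[[0,0.04,-0.48],[0.028,0.008,0],0.2],[[0,0,-0.48],[0.03,0.008,0],0.2],[[0,0,-0.48],[0.03,0.008,0],0.2],[[0,0,-0.48],[0.03,0.008,0],0.2],[[0,0,-0.48],[0.03,0.008,0],0.2],[[0,0,-0.48],[0.03,0.008,0],0.2],[[0,0,-0.47],[0.03,0.008,-0.01],0.2],[[0,0,0],[0,0,-0.015],0.2],[[0,0,0],[0,0,0],0.2],[[0,0,0],[0,0,0],0.2]]'

```text
time: 12.1
position: [0.6337, 0.1046, 0.2335]
tool_rot: [0.723, 0.691, -0.001, -0.002]
force: [-0.3, -0.1, 0.7]
opening: 0.0397
gripper_force: 32.2
```

```bash
python3 st.py
```

```text
t 12.1 pos [0.6337 0.1046 0.2335] grasp [0.6331 0.105  0.0785] close deg 177.4 tilt [-0.0042  0.0022 -1.    ] j7 -0.6148620344607825 F [-0.2699 -0.0856  0.7056] op 0.039650957068886175 gf 32.23862707614899
```

Call:
arm_command --series '[[[-0.012,-0.03,0],[0.0012,0,-0.013],0.2],[[0,0,0],[0,0,-0.012],0.2],[[0,0,0],[0,0,-0.006],0.2],[[0,0,0],[0,0,-0.004],0.2],[[0,0,0],[0,0,0],0.2],[[0,0,0],[0,0,0],0.2],[[0,0,0],[0,0,0],0.62],[[0,0,0],[0,0,0],0.62],[[0,0,0],[0,0,0],0.62],[[0,0,0],[0,0,0],0.62]]'

```text
time: 13.1
position: [0.6357, 0.1048, 0.1991]
tool_rot: [0.723, 0.691, 0.001, 0.0]
force: [-0.2, 0.9, -0.5]
opening: 0.0532
gripper_force: 0.0
```

Call:
arm_command --series '[[[0,0,0],[0,0,0.02],0.6],[[0,0,0],[0,0,0.03],0.5],[[0,0,0],[-0.02,-0.005,0.02],0.5],[[0,0,0],[-0.04,-0.01,0],0.5],[[0,0,0],[-0.044,-0.02,0],0.5],[[0,0,0],[0,0,-0.01],0.5],[[0,0,0],[0,0,0],0.5]]'

```text
time: 13.8
position: [0.5312, 0.0691, 0.2587]
tool_rot: [0.723, 0.69, 0.0, 0.0]
force: [0.6, 0.1, -0.2]
opening: 0.0431
gripper_force: 0.0
```

Run:
```python
from st import *
st(); w=grab('wrist','w4.png')
for P in((.5297,.0295,.031),(.5335,.1095,.031),(.5316,.0695,.031)): print(proj(w,P))
```

```text
t 13.8 pos [0.5312 0.0691 0.2587] grasp [0.5313 0.0691 0.1037] close deg 177.3 tilt [ 0.001   0.0001 -1.    ] j7 -0.595956177419568 F [ 0.6223  0.1181 -0.2105] op 0.04309074660039935 gf 0.0
[278.7742 284.2829]
[278.6592 171.687 ]
[278.718 230.942]
```

View pics/w4.png

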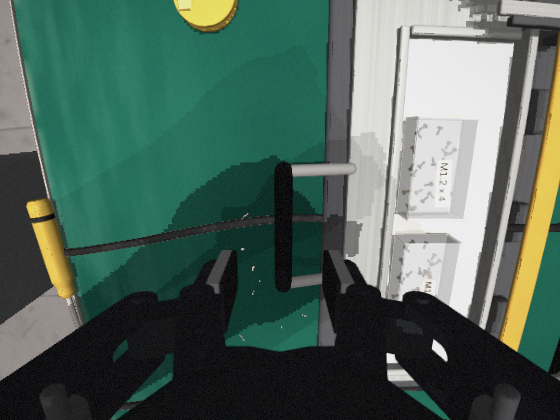

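Both boxes are in the tray. The handle bar at column 284 sits between the pads (223 and 340). I descend and grip it lightly.

Call:
arm_command --series '[[[0,0,0],[0.0015,0,-0.02],0.5],[[0,0,0],[0,0,-0.02],0.5],[[0,0,0],[0,0,-0.02],0.5],[[0,0,0],[0,0,-0.01],0.5],[[0,0,0],[0,0,0],0.5],[[0,0,0],[0,0,0],0],[[0,0,0],[0,0,0],0],[[0,0,0],[0,0,0],0],[[0,0,0],[0,0,0],0],[[0,0,0],[0,0,0],0]]' --newtons 20

```text
time: 14.85
position: [0.5334, 0.0699, 0.1899]
tool_rot: [0.723, 0.691, 0.001, 0.001]
force: [-1.9, 0.5, 5.8]
opening: 0.011
gripper_force: 20.3
```

Run:
```python
from st import *
st()
import math
# TCP path for full-rotation lift: fixture frame -> increments per row
s=bot.read_state()
c,sn=math.cos(math.radians(-2.7)),math.sin(math.radians(-2.7))
h=np.array([-.166,.014])
for k in(1,.6):
  prev=None
  for th in np.linspace(0,.5,11):
    p=np.array([h[0]*math.cos(th)+h[1]*math.sin(th),-h[0]*math.sin(th)+h[1]*math.cos(th)])
    t=p+.155*np.array([math.sin(k*th),math.cos(k*th)])
    if prev is not None: d=t-prev;print(k,round(th,2),np.round([d[0]*c,d[0]*sn,d[1]],4),'turn units',round(k*.05/np.radians(8),3))
    prev=t
```

```text
t 14.8 pos [0.5334 0.0699 0.1899] grasp [0.5338 0.0701 0.0349] close deg 177.4 tilt [ 0.0028  0.001  -1.    ] j7 -0.6704620199989427 F [-1.8849  0.4771  5.7558] op 0.011011769995872337 gf 20.29874324798584
1 0.05 [ 0.0086 -0.0004  0.0081] turn units 0.358
1 0.1 [ 0.009  -0.0004  0.0076] turn units 0.358
1 0.15 [ 0.0094 -0.0004  0.0072] turn units 0.358
1 0.2 [ 0.0098 -0.0005  0.0067] turn units 0.358
1 0.25 [ 0.0101 -0.0005  0.0062] turn units 0.358
1 0.3 [ 0.0104 -0.0005  0.0057] turn units 0.358
1 0.35 [ 0.0106 -0.0005  0.0052] turn units 0.358
1 0.4 [ 0.0109 -0.0005  0.0046] turn units 0.358
1 0.45 [ 0.0111 -0.0005  0.0041] turn units 0.358
1 0.5 [ 0.0113 -0.0005  0.0035] turn units 0.358
0.6 0.05 [ 0.0056 -0.0003  0.0082] turn units 0.215
0.6 0.1 [ 0.006  -0.0003  0.008 ] turn units 0.215
0.6 0.15 [ 0.0064 -0.0003  0.0078] turn units 0.215
0.6 0.2 [ 0.0068 -0.0003  0.0076] turn units 0.215
0.6 0.25 [ 0.0071 -0.0003  0.0073] turn units 0.215
0.6 0.3 [ 0.0075 -0.0004  0.007 ] turn units 0.215
0.6 0.35 [ 0.0079 -0.0004  0.0067] turn units 0.215
0.6 0.4 [ 0.0082 -0.0004  0.0064] turn units 0.215
0.6 0.45 [ 0.0085 -0.0004  0.0061] turn units 0.215
0.6 0.5 [ 0.0089 -0.0004  0.0058] turn units 0.215
```

Call:
arm_command --series '[[[0.017,0.358,0],[0.0086,-0.0004,0.0081],0],[[0.017,0.358,0],[0.009,-0.0004,0.0076],0],[[0.017,0.358,0],[0.0094,-0.0004,0.0072],0],[[0.017,0.358,0],[0.0098,-0.0005,0.0067],0],[[0.017,0.358,0],[0.0101,-0.0005,0.0062],0],[[0,0,0],[0,0,0],0]]'

```text
time: 15.45
position: [0.5813, 0.0675, 0.2258]
tool_rot: [0.718, 0.685, -0.085, -0.09]
force: [3.8, 1.0, -4.5]
opening: 0.0112
gripper_force: 20.5
```

```bash
python3 st.py
```

```text
t 15.4 pos [0.5813 0.0675 0.2258] grasp [0.5433 0.0696 0.0755] close deg 177.3 tilt [-0.2453  0.0138 -0.9694] j7 -0.519113248305302 F [ 3.8289  1.0055 -4.4567] op 0.011164181491912837 gf 20.460230112075806
```

Call:
arm_command --series '[[[0.017,0.358,0],[0.0104,-0.0005,0.0057],0],[[0.017,0.358,0],[0.0106,-0.0005,0.0052],0],[[0.017,0.358,0],[0.0109,-0.0005,0.0046],0],[[0.017,0.358,0],[0.0111,-0.0005,0.0041],0],[[0.017,0.358,0],[0.0113,-0.0005,0.0035],0],[[0,0,0],[0,0,0],0],[[0,0,0],[0,0,0],0],[[0,0,0],[0,0,0],0],[[0,0,0],[0,0,0],0],[[0,0,0],[0,0,0],0]]'

```text
time: 16.45
position: [0.6351, 0.065, 0.2479]
tool_rot: [0.702, 0.669, -0.168, -0.177]
force: [14.3, 3.9, -10.6]
opening: 0.0112
gripper_force: 21.1
```

Call:
arm_command --series '[[[0,0,0],[0,0,0],0],[[0,0,0],[0,0,0],0],[[0,0,0],[0,0,0],0],[[0,0,0],[0,0,0],0],[[0,0,0],[0,0,0],0]]'

```text
time: 16.95
position: [0.6351, 0.0649, 0.2479]
tool_rot: [0.702, 0.669, -0.168, -0.177]
force: [14.5, 3.0, -11.2]
opening: 0.0109
gripper_force: 21.1
```

Run:
```python
from st import *
st(); f=grab('scene','s5.png')
cv2.imwrite('pics/s5c.png',cv2.resize(f['image'][130:310,130:390,::-1],None,fx=3,fy=3,interpolation=cv2.INTER_CUBIC))
```

```text
t 16.9 pos [0.6351 0.0649 0.2479] grasp [0.5617 0.0687 0.1114] close deg 177.3 tilt [-0.4731  0.0243 -0.8807] j7 -0.45464661933494893 F [ 14.4602   3.0402 -11.1824] op 0.010935729744955842 gf 21.087843775749207
```

View pics/s5c.png

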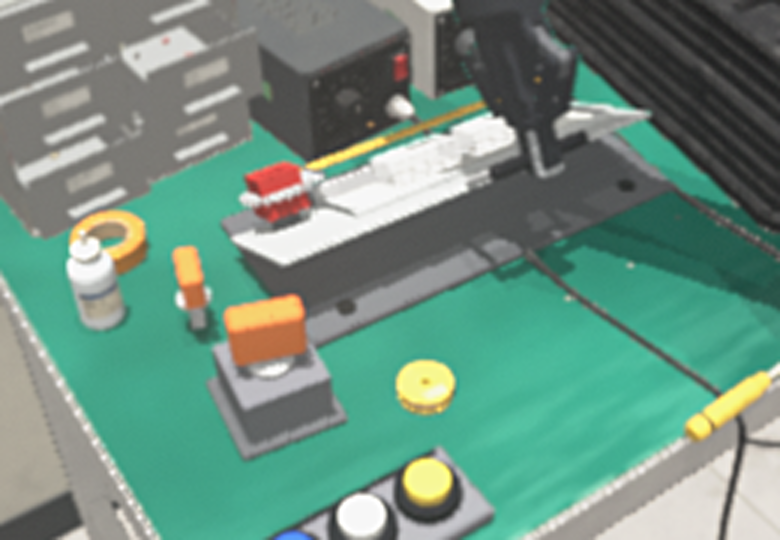

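The tray is tilted about 0.5 rad and the boxes are up against the fence. I lower it along the same arc.

Call:
arm_command --series '[[[-0.017,-0.358,0],[-0.0113,0.0005,-0.0035],0],[[-0.017,-0.358,0],[-0.0111,0.0005,-0.0041],0],[[-0.017,-0.358,0],[-0.0109,0.0005,-0.0046],0],[[-0.017,-0.358,0],[-0.0106,0.0005,-0.0052],0],[[-0.017,-0.358,0],[-0.0104,0.0005,-0.0057],0],[[-0.017,-0.358,0],[-0.0101,0.0005,-0.0062],0],[[-0.017,-0.358,0],[-0.0098,0.0005,-0.0067],0],[[0,0,0],[0,0,0],0]]'

```text
time: 17.8
position: [0.5599, 0.0686, 0.2121]
tool_rot: [0.721, 0.689, -0.048, -0.052]
force: [8.8, 1.8, -4.2]
opening: 0.0112
gripper_force: 21.1
```

Call:
arm_command --series '[[[-0.017,-0.358,0],[-0.0094,0.0004,-0.0072],0],[[-0.009,-0.179,0],[-0.0045,0.0002,-0.0038],0],[[-0.008,-0.179,0],[-0.0045,0.0002,-0.0038],0],[[-0.009,-0.179,0],[-0.0043,0.0002,-0.004],0],[[-0.008,-0.179,0],[-0.0043,0.0002,-0.0038],0],[[0,0,0],[0,0,0],0],[[0,0,0],[0,0,0],0]]'

```text
time: 18.5
position: [0.5332, 0.0699, 0.1897]
tool_rot: [0.723, 0.691, 0.002, 0.001]
force: [3.9, 1.5, -0.9]
opening: 0.0108
gripper_force: 21.8
```

```bash
python3 st.py
```

```text
t 18.5 pos [0.5332 0.0699 0.1897] grasp [0.5338 0.0701 0.0347] close deg 177.4 tilt [ 0.0034  0.0013 -1.    ] j7 -0.671183859943305 F [ 3.9076  1.5455 -0.8512] op 0.010845590734625682 gf 21.75379067659378
```

Call:
arm_command --series '[[[0,0,0],[0,0,0],0.5],[[0,0,0],[0,0,0],0.5],[[0,0,0],[0,0,0],0.5],[[0,0,0],[0,0,0.03],0.5],[[0,0,0],[0,0,0.04],0.6],[[0,0,-0.3],[0,0.02,0.04],0.7],[[0,0,-0.4],[0,0.04,0.01],0.7],[[0,0,-0.4],[0,0.045,0],0.7],[[0,0,-0.4],[0.002,0.045,0],0.7],[[0,0,-0.3],[0.004,0.045,0],0.7]]'

```text
time: 19.5
position: [0.5388, 0.2663, 0.3094]
tool_rot: [0.805, 0.593, 0.001, 0.0]
force: [1.3, -0.1, 0.4]
opening: 0.0599
gripper_force: 0.0
```

Call:
arm_command --series '[[[0,0,-0.2],[0.004,0.045,0],0.7],[[0,0,0],[0.001,0.004,0],0.7],[[0,0,0],[0,0,0],0.7],[[0,0,0],[0,0,0],0.7]]'

```text
time: 19.9
position: [0.5443, 0.3127, 0.3089]
tool_rot: [0.813, 0.583, 0.0, 0.001]
force: [-0.1, -0.1, -1.0]
opening: 0.0597
gripper_force: 0.0
```

Run:
```python
from st import *
st(); f=grab('top')
w=grab('wrist')
a=cv2.resize(f['image'][120:220,220:420,::-1],(800,400),interpolation=cv2.INTER_CUBIC)
cv2.imwrite('pics/c6.png',a)
cv2.imwrite('pics/w6.png',w['image'][:,:,::-1])
find(w,[5,140,80],[16,255,255],(150,60,420,330),.096,1,'key wrist')
find(f,[0,120,90],[8,255,255],(235,132,275,165),.063,1,'lock')
print(proj(w,(.544,.314,.096)))
```

```text
t 19.9 pos [0.5443 0.3127 0.3089] grasp [0.5445 0.3126 0.1539] close deg 161.3 tilt [ 0.0013 -0.0005 -1.    ] j7 -1.2030169178060852 F [-0.0859 -0.0774 -0.9898] op 0.059705901740739975 gf 0.0
key wrist [0.5468 0.3208 0.096 ] size mm [20.7 55.2] long-axis deg 72.0
lock [0.6706 0.2283 0.063 ] size mm [33.2 35.1] long-axis deg 176.0
[276.4159 237.1248]
```

View pics/c6.png

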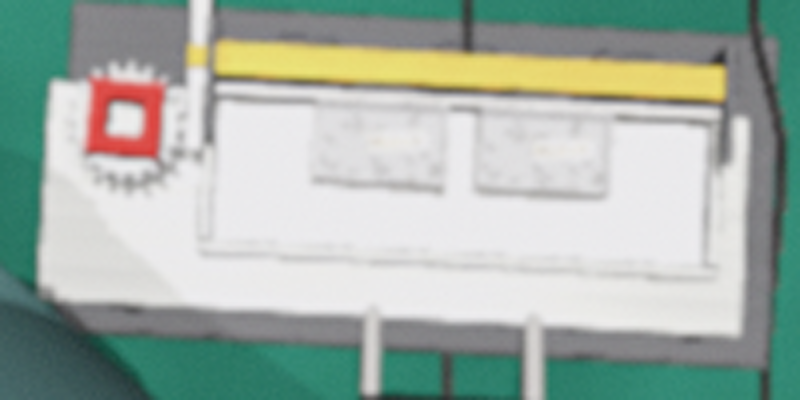

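View pics/w6.png

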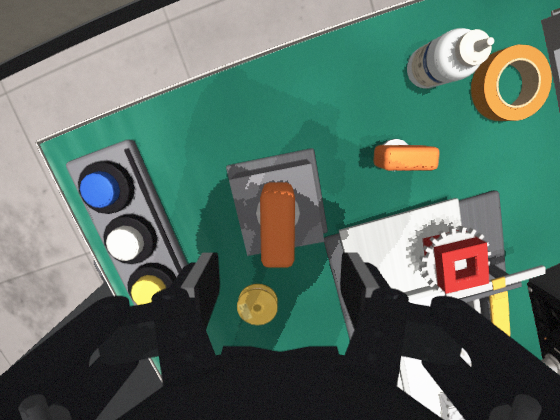

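In the top crop, both boxes lie flat on the fence in one row (380,145) and (543,150). In the wrist view, the key's handle is at (278,225) between the pads, with its collar around (278,212). I pin down the shaft axis from the collar in two views.

Run:
```python
from st import *
t=cv2.imread('pics/top0.png')[:,:,::-1];f=vision.grab_frame('top');f0=dict(f);f0['image']=t
w=vision.grab_frame('wrist')
for n,F,c in(('top',f0,(.545,.315,.051)),('wrist',w,(.545,.315,.051))):
    u,v=proj(F,c);r=30 if n=='wrist' else 20
    u0,v0=int(u)-r*(2 if n=='wrist' else 1),int(v)-r*(2 if n=='wrist' else 1);k=2*r*(2 if n=='wrist' else 1)
    print(n,u,v,'exp collar dia px',np.linalg.norm(proj(F,(.562,.315,.051))-proj(F,(.528,.315,.051))))
    c=F['image'][v0:v0+k,u0:u0+k,::-1];s=480//k
    p=cv2.resize(c,None,fx=s,fy=s,interpolation=cv2.INTER_CUBIC)
    p=cv2.resize(p,(400,400))
    cv2.putText(p,f'{u0},{v0},{k}',(5,15),0,.5,(0,0,255),1)
    if n=='top':A=p
cv2.imwrite('pics/c7.png',np.hstack([A,p]))
```

```text
top 205.15231910470146 214.60414992545378 exp collar dia px 17.71093185395065
wrist 277.5913066292738 215.78278161715951 exp collar dia px 43.96380944776602
```

View pics/c7.png

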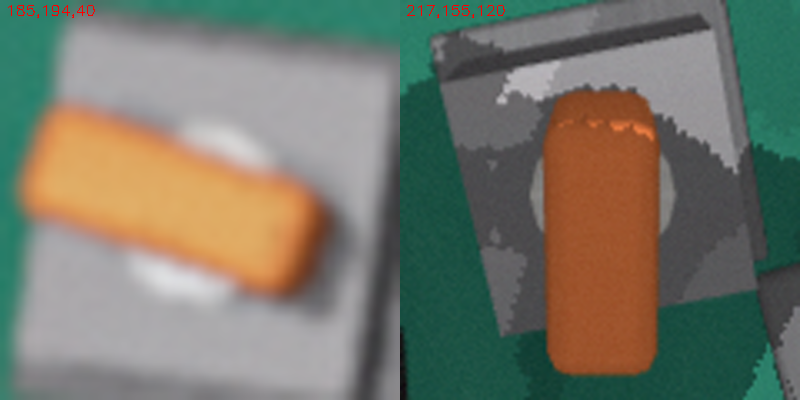

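Both views put the shaft axis at about (0.545, 0.3165). I descend and grasp the key handle.

Call:
arm_command --series '[[[0,0,0.04],[0.0007,0.0038,-0.02],0.7],[[0,0,0],[0,0,-0.02],0.7],[[0,0,0],[0,0,-0.02],0.7],[[0,0,0],[0,0,-0.01],0.7],[[0,0,0],[0,0,-0.004],0.7],[[0,0,0],[0,0,0],0.1],[[0,0,0],[0,0,0],0.1],[[0,0,0],[0,0,0],0.1],[[0,0,0],[0,0,0],0.1],[[0,0,0],[0,0,0],0.1]]' --newtons 80

```text
time: 21.1
position: [0.5452, 0.3177, 0.2364]
tool_rot: [0.811, 0.585, 0.002, 0.001]
force: [-0.9, -1.3, 6.8]
opening: 0.0209
gripper_force: 78.5
```

Call:
arm_command --series '[[[0,0,0],[0,0,0],0.1],[[0,0,0],[0,0,0],0.1],[[0,0,0],[0,0,0],0.1]]'

```text
time: 21.4
position: [0.5452, 0.3177, 0.2364]
tool_rot: [0.811, 0.585, 0.002, 0.001]
force: [0.2, -2.1, 7.6]
opening: 0.0211
gripper_force: 78.5
```

```bash
python3 st.py
```

```text
t 21.4 pos [0.5452 0.3177 0.2364] grasp [0.5457 0.3179 0.0814] close deg 161.7 tilt [ 0.0032  0.001  -1.    ] j7 -1.2502316001765175 F [ 0.2373 -2.1156  7.6149] op 0.021071858881904573 gf 78.45934867858887
```

Call:
arm_command --series '[[[0,0,0],[0,0,0.015],0.1],[[0,0,0],[0,0,0.025],0.1],[[0,0,0],[0,0,0.03],0.1],[[0,0,0],[0,0,0.02],0.1],[[0,0,0.3],[0.02,-0.015,0],0.1],[[0,0,0.4],[0.03,-0.022,0],0.1],[[0,0,0.4],[0.03,-0.022,0],0.1],[[0,0,0.45],[0.03,-0.02,0],0.1],[[0,0,0.4],[0.015,-0.0095,0],0.1],[[0,0,0],[0,0,0],0.1]]'

```text
time: 22.4
position: [0.6718, 0.2264, 0.3259]
tool_rot: [0.724, 0.689, 0.001, 0.001]
force: [-0.6, -0.2, -1.0]
opening: 0.0212
gripper_force: 78.3
```

Run:
```python
from st import *
st(); w=grab('wrist','w8.png'); s=grab('scene')
u,v=proj(s,(.6705,.2283,.09));print(u,v)
c=s['image'][int(v)-50:int(v)+50,int(u)-60:int(u)+60,::-1]
p=np.zeros((420,1000,3),np.uint8);p=np.hstack([w['image'][:,60:460,::-1],cv2.resize(c,(400,420),interpolation=cv2.INTER_CUBIC)])
cv2.putText(p,f'{int(u)-60},{int(v)-50}',(405,15),0,.5,(0,0,255),1)
cv2.imwrite('pics/c8.png',p)
```

```text
t 22.4 pos [0.6718 0.2264 0.3259] grasp [0.6722 0.2265 0.1709] close deg 177.2 tilt [ 0.0022  0.0006 -1.    ] j7 -0.7237758466723432 F [-0.5807 -0.2489 -0.9748] op 0.021152050105749786 gf 78.29871654510498
224.36813504617342 187.355395753609
```

View pics/c8.png

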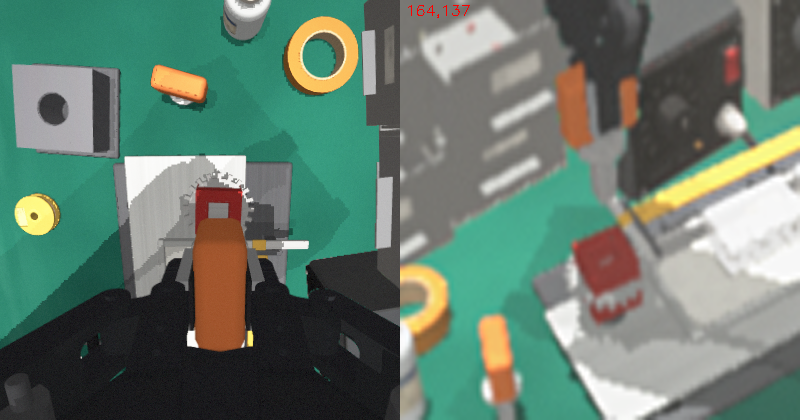

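Wrist crop: the key is held upright, with the handle at (220,285). The lock's far edge shows ahead of it at (219,187), and the stand hole is at (52,110). I use the stand hole to calibrate the wrist view and then place the lock relative to the tool.

Run:
```python
from st import *
w=vision.grab_frame('wrist')
im=w['image'];h=cv2.cvtColor(im,cv2.COLOR_RGB2HSV)
# stand hole: dark ellipse
g=cv2.cvtColor(im,cv2.COLOR_RGB2GRAY);sub=g[80:140,80:150];m=(sub<75).astype(np.uint8)
n,l,s,c=cv2.connectedComponentsWithStats(m);
for i in range(1,n):
    if s[i,4]>150: print('hole',s[i],c[i]+[80,80],pt(w,*(c[i]+[80,80]),.045))
m=cv2.inRange(h,(0,150,60),(4,255,255))|cv2.inRange(h,(174,150,60),(180,255,255));m[:180]=0;m[225:]=0;m[:,:240]=0;m[:,320:]=0
v,u=np.nonzero(m);print('red cols',u.min(),u.max(),'rows',v.min(),v.max())
for r in range(183,200,3):
    q=np.nonzero(m[r])[0]; 
    if len(q):print(r,q.min(),q.max(),pt(w,(q.min()+q.max())/2,r,.063))
r=v.min();print('far edge',pt(w,279,r-.5,.063))
print(im[205:222:4,255:305:4].tolist()[0:1])
# recess: light pixels inside the red
for r in range(200,220,3): print(r,[int(x) for x in g[r,262:298:2]])
st()
```

```text
hole [ 23  17  26  31 594] [115.5168 111.9377] [0.5449 0.3172 0.045 ]
red cols 259 304 rows 191 224
192 260 296 [0.6705 0.2496 0.063 ]
195 260 304 [0.6735 0.2471 0.063 ]
198 260 304 [0.6734 0.2447 0.063 ]
far edge [0.6713 0.2508 0.063 ]
[[[131, 128, 127], [121, 58, 56], [122, 39, 35], [121, 34, 34], [111, 29, 29], [113, 32, 30], [111, 39, 37], [115, 35, 32], [119, 35, 35], [120, 50, 48], [123, 34, 33], [119, 33, 32], [120, 35, 30]]]
200 [60, 56, 61, 59, 60, 59, 62, 60, 64, 62, 59, 61, 62, 63, 62, 58, 63, 56]
203 [62, 62, 62, 60, 61, 63, 62, 59, 58, 57, 62, 61, 60, 61, 58, 58, 60, 61]
206 [60, 56, 59, 59, 58, 116, 106, 102, 101, 103, 87, 86, 87, 68, 69, 63, 60, 62]
209 [58, 55, 57, 58, 54, 121, 123, 126, 128, 125, 126, 127, 126, 128, 128, 51, 71, 61]
212 [60, 62, 63, 60, 54, 123, 128, 127, 126, 128, 124, 122, 123, 124, 123, 54, 59, 59]
215 [60, 56, 56, 58, 52, 123, 128, 124, 126, 126, 127, 128, 126, 129, 126, 59, 65, 59]
218 [58, 60, 65, 76, 81, 92, 94, 92, 94, 93, 89, 93, 91, 96, 95, 76, 63, 59]
t 22.6 pos [0.6692 0.2298 0.326 ] grasp [0.6694 0.23   0.171 ] close deg 177.3 tilt [ 0.0016  0.0015 -1.    ] j7 -0.7277138972715901 F [-0.6404 -0.0087 -0.6927] op 0.0209211500805414 gf 78.29365968704224
```

Run:
```python
from st import *
f=vision.grab_frame('top');w=vision.grab_frame('wrist')
print('top block c',pt(f,250.9,149.4,.063),'white',pt(f,251.1,149.6,.063))
print('wrist cam',np.array(w['extrinsics'])[:3,3])
print('recess far edge',pt(w,281,205,.063),'left',pt(w,270.7,211,.063),'right',pt(w,291.3,211,.063))
h=cv2.cvtColor(w['image'],cv2.COLOR_RGB2HSV)
print(h[184:200,281].tolist())
for r in(205,211):print(r,[(u,*[int(x) for x in w['image'][r,u]]) for u in list(range(256,263))+list(range(300,308))])
s=vision.grab_frame('scene');print('scene lock check: top-corner px', [proj(s,(.6705+dx,.2283+dy,.063)).round(1).tolist() for dx,dy in((0,0),(.018,.018),(-.018,.018),(-.018,-.018),(.018,-.018))])
i0=cv2.imread('pics/scene0.png')[:,:,::-1];hs=cv2.cvtColor(i0,cv2.COLOR_RGB2HSV)
m=cv2.inRange(hs,(0,120,60),(8,255,255))|cv2.inRange(hs,(172,120,60),(180,255,255));m[:180]=0;m[225:]=0;m[:,:200]=0;m[:,250:]=0
for r in range(186,216,2):
  q=np.nonzero(m[r])[0]
  if len(q):print(r,q.min(),q.max(),hs[r,q.min():q.max()+1:3,2].tolist())
```

```text
top block c [0.67   0.2281 0.063 ] white [0.6696 0.2277 0.063 ]
wrist cam [0.6731 0.2968 0.2951]
recess far edge [0.6718 0.24   0.063 ] left [0.6635 0.2356 0.063 ] right [0.6796 0.2348 0.063 ]
[[23, 8, 126], [15, 4, 127], [18, 10, 131], [8, 8, 129], [23, 8, 128], [23, 8, 128], [20, 6, 127], [2, 34, 120], [1, 128, 102], [0, 174, 98], [1, 187, 97], [0, 191, 112], [1, 185, 123], [0, 181, 121], [2, 193, 119], [1, 187, 123]]
205 [(256, 128, 125, 125), (257, 131, 130, 127), (258, 130, 128, 126), (259, 126, 108, 106), (260, 118, 48, 47), (261, 119, 32, 30), (262, 118, 34, 32), (300, 122, 35, 34), (301, 123, 40, 35), (302, 121, 34, 31), (303, 118, 31, 28), (304, 122, 38, 36), (305, 122, 53, 48), (306, 127, 121, 118), (307, 128, 126, 124)]
211 [(256, 124, 122, 120), (257, 124, 123, 120), (258, 123, 120, 118), (259, 121, 84, 81), (260, 120, 39, 38), (261, 117, 32, 31), (262, 121, 37, 33), (300, 123, 41, 38), (301, 120, 35, 31), (302, 120, 36, 35), (303, 120, 32, 29), (304, 120, 33, 34), (305, 124, 79, 74), (306, 129, 125, 120), (307, 128, 126, 123)]
scene lock check: top-corner px [[225.3, 196.3], [214.9, 195.1], [222.4, 203.3], [235.8, 197.5], [228.1, 189.6]]
192 223 230 [216, 242, 240]
194 217 232 [199, 241, 236, 184, 241, 189]
196 216 233 [204, 241, 142, 122, 143, 240]
198 217 234 [156, 242, 145, 174, 215, 241]
200 218 233 [139, 242, 238, 242, 207, 136]
202 220 233 [164, 234, 163, 124, 124]
204 221 228 [132, 119, 123]
206 223 223 [123]
210 229 229 [120]
212 223 226 [125, 119]
```

The lock estimates from the three views average to (0.6706, 0.230). I make a small correction and then lower with force checks.

Call:
arm_command --series '[[[0,0,0],[0.0015,0.0007,-0.01],0.1],[[0,0,0],[0,0,-0.01],0.1],[[0,0,0],[0,0,-0.01],0.1],[[0,0,0],[0,0,0],0.1],[[0,0,0],[0,0,0],0.1]]'

```text
time: 23.2
position: [0.6713, 0.2298, 0.2948]
tool_rot: [0.724, 0.69, 0.001, -0.0]
force: [0.0, 0.1, -1.3]
opening: 0.0209
gripper_force: 78.3
```

Call:
arm_command --series '[[[0,0,0],[0,0,-0.002],0.1],[[0,0,0],[0,0,-0.002],0.1],[[0,0,0],[0,0,-0.002],0.1],[[0,0,0],[0,0,-0.002],0.1],[[0,0,0],[0,0,0],0.1]]'

```text
time: 23.7
position: [0.6713, 0.2297, 0.287]
tool_rot: [0.724, 0.69, 0.001, 0.0]
force: [0.8, 0.6, -1.2]
opening: 0.0204
gripper_force: 78.3
```

```bash
python3 st.py
```

```text
t 23.7 pos [0.6713 0.2297 0.287 ] grasp [0.6715 0.2298 0.132 ] close deg 177.3 tilt [ 0.0012  0.0007 -1.    ] j7 -0.7431051727939071 F [ 0.8392  0.5742 -1.1544] op 0.020439587797098292 gf 78.31442713737488
```

Call:
arm_command --series '[[[0,0,0],[0,0,-0.002],0.1],[[0,0,0],[0,0,-0.002],0.1],[[0,0,0],[0,0,0],0.1]]'

```text
time: 24.0
position: [0.6713, 0.2298, 0.283]
tool_rot: [0.724, 0.69, 0.001, 0.0]
force: [0.3, 1.2, -1.5]
opening: 0.021
gripper_force: 78.3
```

Call:
arm_command --series '[[[0,0,0],[0,0,-0.002],0.1],[[0,0,0],[0,0,0],0.1]]'

```text
time: 24.2
position: [0.6713, 0.2298, 0.281]
tool_rot: [0.724, 0.69, 0.001, 0.0]
force: [0.2, 0.5, -1.4]
opening: 0.0207
gripper_force: 78.3
```

```bash
python3 st.py
```

```text
t 24.2 pos [0.6713 0.2298 0.281 ] grasp [0.6715 0.23   0.126 ] close deg 177.3 tilt [ 0.0014  0.0009 -1.    ] j7 -0.7457769253504167 F [ 0.1512  0.5084 -1.431 ] op 0.020746816919482942 gf 78.26377630233765
```

Call:
arm_command --series '[[[0,0,0],[0,0,-0.002],0.1],[[0,0,0],[0,0,-0.002],0.1],[[0,0,0],[0,0,-0.002],0.1],[[0,0,0],[0,0,-0.0015],0.1],[[0,0,0],[0,0,0],0.1]]'

```text
time: 24.7
position: [0.6713, 0.2298, 0.2735]
tool_rot: [0.724, 0.69, 0.001, 0.0]
force: [0.2, 1.4, -1.4]
opening: 0.0205
gripper_force: 78.2
```

Call:
arm_command --series '[[[0,0,-0.5],[0,0,0],0.1],[[0,0,-0.5],[0,0,0],0.1],[[0,0,-0.5],[0,0,0],0.1],[[0,0,-0.5],[0,0,0],0.1],[[0,0,0],[0,0,0],0.1]]'

```text
time: 25.2
position: [0.6713, 0.2303, 0.274]
tool_rot: [0.813, 0.582, 0.001, 0.0]
force: [1.9, 4.4, -1.8]
opening: 0.0213
gripper_force: 78.3
```

Run:
```python
from st import *
st();s=bot.read_state();print(s['wrist_torque'],s['joints'])
```

```text
t 25.2 pos [0.6713 0.2303 0.274 ] grasp [0.6716 0.2305 0.119 ] close deg 161.2 tilt [ 0.0023  0.0011 -1.    ] j7 -0.9984718876515296 F [ 1.9135  4.4424 -1.7784] op 0.021338570277665555 gf 78.29713940620422
[ 1.2415 -0.3334  0.0815] [-0.0188  0.7629 -0.5544  1.4623  0.4359  1.038  -0.9985]
```

Call:
arm_command --series '[[[0,0,-0.5],[0,0,0],0.1],[[0,0,-0.5],[0,0,0],0.1],[[0,0,-0.5],[0,0,0],0.1],[[0,0,-0.5],[0,0,0],0.1],[[0,0,-0.5],[0,0,0],0.1],[[0,0,-0.5],[0,0,0],0.1],[[0,0,-0.5],[0,0,0],0.1],[[0,0,-0.5],[0,0,0],0.1],[[0,0,0],[0,0,0],0.1]]'

```text
time: 26.1
position: [0.6715, 0.2301, 0.2739]
tool_rot: [0.942, 0.336, 0.001, 0.0]
force: [3.3, 3.4, -2.5]
opening: 0.0209
gripper_force: 78.3
```

Run:
```python
from st import *
st();s=bot.read_state();print(s['wrist_torque'],s['joints'])
```

```text
t 26.1 pos [0.6715 0.2301 0.2739] grasp [0.672  0.2301 0.1189] close deg 129.3 tilt [ 0.0027  0.0001 -1.    ] j7 -1.4917887330978672 F [ 3.2876  3.4153 -2.4822] op 0.020948334182635326 gf 78.30740690231323
[ 1.0863 -1.014   0.0532] [-0.0941  0.736  -0.4312  1.4651  0.3386  1.012  -1.4918]
```

Call:
arm_command --series '[[[0,0,-0.5],[0,0,0],0.1],[[0,0,-0.5],[0,0,0],0.1],[[0,0,-0.5],[0,0,0],0.1],[[0,0,-0.5],[0,0,0],0.1],[[0,0,-0.5],[0,0,0],0.1],[[0,0,-0.5],[0,0,0],0.1],[[0,0,0],[0,0,0],0.1]]'

```text
time: 26.8
position: [0.6717, 0.2299, 0.274]
tool_rot: [0.991, 0.133, 0.001, 0.001]
force: [4.4, 3.4, -4.6]
opening: 0.0209
gripper_force: 78.4
```

Run:
```python
from st import *
st();s=bot.read_state();print(s['wrist_torque'],s['joints'][6])
```

```text
t 26.8 pos [0.6717 0.2299 0.274 ] grasp [0.6721 0.2297 0.119 ] close deg 105.3 tilt [ 0.0027 -0.0009 -1.    ] j7 -1.8609037133359676 F [ 4.4353  3.3903 -4.5812] op 0.020894393040114447 gf 78.3535373210907
[ 0.7972 -1.2743  0.0456] -1.8609037133359676
```

Call:
arm_command --series '[[[0,0,-0.4],[0,0,0],0.1],[[0,0,-0.4],[0,0,0],0.1],[[0,0,0],[0,0,0],0.1]]'

```text
time: 27.1
position: [0.6718, 0.2298, 0.274]
tool_rot: [0.997, 0.078, 0.001, 0.001]
force: [5.8, 3.0, -3.5]
opening: 0.0209
gripper_force: 78.4
```

Run:
```python
from st import *
st();s=bot.read_state();print(s['wrist_torque'],s['joints'][6])
```

```text
t 27.1 pos [0.6718 0.2298 0.274 ] grasp [0.6722 0.2296 0.119 ] close deg 98.9 tilt [ 0.0027 -0.0011 -1.    ] j7 -1.958649777917595 F [ 5.8449  2.9999 -3.4925] op 0.020874787366971806 gf 78.4092128276825
[ 0.6535 -1.3199  0.0139] -1.958649777917595
```

Run:
```python
from st import *
def rail(f):
    h=cv2.cvtColor(f['image'],cv2.COLOR_RGB2HSV)
    m=cv2.inRange(h,(20,110,90),(36,255,255));m[:120]=0;m[170:]=0;m[:,:290]=0;m[:,410:]=0
    v,u=np.nonzero(m);P=np.array([pt(f,a,b,.045) for a,b in zip(u,v)])[:,:2]
    return P
P=rail(vision.grab_frame('top'));print(len(P),P.mean(0),P.min(0),P.max(0))
f=vision.grab_frame('top');f['image']=cv2.imread('pics/top0.png')[:,:,::-1];Q=rail(f);print(len(Q),Q.mean(0))
k=(Q[:,1]>P[:,1].min())&(Q[:,1]<P[:,1].max());print('shift',P[:,0].mean()-Q[k,0].mean())
```

```text
435 [ 0.6654 -0.0008] [ 0.6562 -0.0614] [0.6736 0.0669]
965 [0.6975 0.0453]
shift -0.030102914684693283
```

Call:
arm_command --series '[[[0,0,-0.35],[0,0,0],0.1],[[0,0,-0.35],[0,0,0],0.1],[[0,0,0],[0,0,0],0.1]]'

```text
time: 27.5
position: [0.6718, 0.2297, 0.274]
tool_rot: [1.0, 0.029, 0.001, 0.001]
force: [5.5, 2.3, -3.4]
opening: 0.0206
gripper_force: 78.4
```

Run:
```python
from st import *
st();s=bot.read_state();print(s['wrist_torque'],s['joints'][6])
```

```text
t 27.5 pos [0.6718 0.2297 0.274 ] grasp [0.6722 0.2295 0.119 ] close deg 93.3 tilt [ 0.0025 -0.0012 -1.    ] j7 -2.0442821257466384 F [ 5.471   2.2546 -3.4409] op 0.020566436832648572 gf 78.44990372657776
[ 0.5408 -1.3161  0.0605] -2.0442821257466384
```

Call:
arm_command --series '[[[0,0,-0.35],[0,0,0],0.1],[[0,0,-0.35],[0,0,0],0.1],[[0,0,0],[0,0,0],0.1]]'

```text
time: 27.8
position: [0.6718, 0.2297, 0.274]
tool_rot: [1.0, -0.02, 0.001, 0.001]
force: [4.4, 1.8, -2.6]
opening: 0.0203
gripper_force: 78.4
```

Call:
arm_command --series '[[[0,0,-0.35],[0,0,0],0.1],[[0,0,-0.25],[0,0,0],0.1],[[0,0,0],[0,0,0],0.1]]'

```text
time: 28.1
position: [0.6718, 0.2297, 0.274]
tool_rot: [0.998, -0.061, 0.001, 0.001]
force: [5.6, 1.1, -2.3]
opening: 0.0212
gripper_force: 78.5
```

```bash
cat > rail.py <<'E'
from st import *
st();s=bot.read_state();print(s['wrist_torque'],s['joints'][6])
def rail(f):
    h=cv2.cvtColor(f['image'],cv2.COLOR_RGB2HSV)
    m=cv2.inRange(h,(20,110,90),(36,255,255));m[:120]=0;m[170:]=0;m[:,:290]=0;m[:,410:]=0
    v,u=np.nonzero(m);return np.array([pt(f,a,b,.045) for a,b in zip(u,v)])[:,:2]
f=vision.grab_frame('top')
P=rail(f);f['image']=cv2.imread('pics/top0.png')[:,:,::-1];Q=rail(f)
k=(Q[:,1]>P[:,1].min())&(Q[:,1]<P[:,1].max());print('shift',P[:,0].mean()-Q[k,0].mean())
E
python3 rail.py
```

```text
t 28.1 pos [0.6718 0.2297 0.274 ] grasp [0.6722 0.2294 0.119 ] close deg 83.0 tilt [ 0.0023 -0.0016 -1.    ] j7 -2.202925966273588 F [ 5.5669  1.0526 -2.3021] op 0.021184526981850936 gf 78.48460078239441
[ 0.4301 -1.4152  0.4427] -2.202925966273588
shift -0.03537342087987272
```

The torque jumped to 0.44 N m and the rail moved 35.4 mm, so the lock is about at its stop. I press slightly more to confirm, then relieve the twist and lift the key out.

Call:
arm_command --series '[[[0,0,-0.25],[0,0,0],0.1],[[0,0,-0.15],[0,0,0],0.1],[[0,0,0],[0,0,0],0.1]]'

```text
time: 28.45
position: [0.6718, 0.2296, 0.274]
tool_rot: [0.996, -0.089, 0.001, 0.001]
force: [5.9, 2.0, -2.6]
opening: 0.0207
gripper_force: 78.5
```

```bash
python3 rail.py
```

```text
t 28.4 pos [0.6718 0.2296 0.274 ] grasp [0.6722 0.2293 0.119 ] close deg 79.8 tilt [ 0.0022 -0.0018 -1.    ] j7 -2.2513091383541313 F [ 5.9321  2.0338 -2.6124] op 0.02069705505983252 gf 78.49698901176453
[ 0.3938 -1.4519  0.4685] -2.2513091383541313
shift -0.035401729577547725
```

Call:
arm_command --series '[[[0,0,0.5],[0,0,0],0.1],[[0,0,0.5],[0,0,0],0.1],[[0,0,0.4],[0,0,0],0.1],[[0,0,0],[0,0,0],0.1]]'

```text
time: 28.9
position: [0.6717, 0.2297, 0.274]
tool_rot: [1.0, 0.009, 0.001, 0.0]
force: [4.2, 1.3, -1.5]
opening: 0.0211
gripper_force: 78.7
```

```bash
python3 rail.py
```

```text
t 28.9 pos [0.6717 0.2297 0.274 ] grasp [0.672  0.2295 0.119 ] close deg 91.0 tilt [ 0.002 -0.001 -1.   ] j7 -2.078965561924203 F [ 4.2252  1.2752 -1.4911] op 0.021064679079996082 gf 78.68153214454651
[ 0.6119 -1.2291 -0.0651] -2.078965561924203
shift -0.03510601635038413
```

Call:
arm_command --series '[[[0,0,0],[0,0,0.005],0.1],[[0,0,0],[0,0,0.01],0.1],[[0,0,0],[0,0,0.015],0.1],[[0,0,0],[0,0,0.025],0.1],[[0,0,0],[0,0,0.01],0.1],[[0,0,0],[0,0,0],0.1]]'

```text
time: 29.55
position: [0.6715, 0.2298, 0.3406]
tool_rot: [1.0, 0.007, 0.002, 0.0]
force: [0.3, -0.8, -1.3]
opening: 0.021
gripper_force: 79.6
```

```bash
python3 rail.py
```

```text
t 29.6 pos [0.6715 0.2298 0.3406] grasp [0.672  0.2297 0.1856] close deg 90.9 tilt [ 0.0033 -0.0009 -1.    ] j7 -2.0660598686044174 F [ 0.2539 -0.7787 -1.3129] op 0.02100922016380745 gf 79.59690928459167
[-0.012   0.0244 -0.0262] -2.0660598686044174
shift -0.035085236168519995
```

Call:
arm_command --series '[[[0,0,0.85],[-0.0126,0.0087,0],0.1],[[0,0,0.85],[-0.0126,0.0087,0],0.1],[[0,0,0.85],[-0.0126,0.0087,0],0.1],[[0,0,0.85],[-0.0126,0.0087,0],0.1],[[0,0,0.85],[-0.0126,0.0087,0],0.1],[[0,0,0.85],[-0.0126,0.0087,0],0.1],[[0,0,0.85],[-0.0126,0.0087,0],0.1],[[0,0,0.85],[-0.0126,0.0087,0],0.1],[[0,0,0.85],[-0.0126,0.0087,0],0.1],[[0,0,0.85],[-0.0126,0.0087,0],0.1]]'

```text
time: 30.6
position: [0.5446, 0.3168, 0.3375]
tool_rot: [0.823, 0.568, -0.0, 0.0]
force: [0.3, -0.7, -1.3]
opening: 0.0207
gripper_force: 79.6
```

Call:
arm_command --series '[[[0,0,0.3],[0,0,0],0.1],[[0,0,0],[0,0,0],0.1],[[0,0,0],[0,0,0],0.1]]'

```text
time: 30.9
position: [0.5455, 0.3163, 0.3379]
tool_rot: [0.813, 0.582, 0.0, 0.0]
force: [-0.4, 0.5, -1.3]
opening: 0.0209
gripper_force: 79.6
```

```bash
python3 rail.py
```

```text
t 30.9 pos [0.5455 0.3163 0.3379] grasp [0.5456 0.3163 0.1829] close deg 161.2 tilt [ 0.0007 -0.0002 -1.    ] j7 -1.1801887856069713 F [-0.3839  0.4995 -1.3264] op 0.020923700837417986 gf 79.56464052200317
[ 0.0014 -0.0267 -0.0009] -1.1801887856069713
shift -0.035067640755094276
```

Call:
arm_command --series '[[[0,0,0],[-0.0003,0.001,-0.015],0.1],[[0,0,0],[0,0,-0.02],0.1],[[0,0,0],[0,0,-0.015],0.1],[[0,0,0],[0,0,-0.01],0.1],[[0,0,0],[0,0,-0.01],0.1],[[0,0,0],[0,0,0],0.1]]'

```text
time: 31.55
position: [0.5448, 0.3176, 0.2674]
tool_rot: [0.813, 0.583, -0.0, 0.0]
force: [0.6, 0.1, -1.9]
opening: 0.021
gripper_force: 79.6
```

Call:
arm_command --series '[[[0,0,0],[0,0,-0.01],0.1],[[0,0,0],[0,0,-0.01],0.1],[[0,0,0],[0,0,-0.005],0.1],[[0,0,0],[0,0,-0.003],0.1],[[0,0,0],[0,0,0],0.1]]'

```text
time: 32.05
position: [0.545, 0.3177, 0.2404]
tool_rot: [0.813, 0.583, 0.001, 0.0]
force: [0.1, 0.9, -1.9]
opening: 0.0213
gripper_force: 79.6
```

```bash
python3 st.py
```

```text
t 32.0 pos [0.545  0.3177 0.2404] grasp [0.5452 0.3177 0.0854] close deg 161.3 tilt [ 0.0013  0.0003 -1.    ] j7 -1.2401721426578458 F [ 0.1248  0.8941 -1.8602] op 0.021308211569737178 gf 79.56660389900208
```

Call:
arm_command --series '[[[0,0,0],[0,0,-0.002],0.1],[[0,0,0],[0,0,-0.001],0.1],[[0,0,0],[0,0,-0.001],0.1],[[0,0,0],[0,0,0],0.1]]'

```text
time: 32.45
position: [0.5451, 0.3177, 0.2367]
tool_rot: [0.813, 0.583, 0.001, 0.0]
force: [0.4, 0.2, -1.6]
opening: 0.0213
gripper_force: 79.6
```

```bash
python3 st.py
```

```text
t 32.5 pos [0.5451 0.3177 0.2367] grasp [0.5453 0.3178 0.0817] close deg 161.3 tilt [ 0.0017  0.0004 -1.    ] j7 -1.2426901434264412 F [ 0.3653  0.1665 -1.6365] op 0.02126596945886454 gf 79.56631422042847
```

Call:
arm_command --series '[[[0,0,0],[0,0,-0.0007],0.1],[[0,0,0],[0,0,-0.0005],0.1],[[0,0,0],[0,0,0],0.1]]'

```text
time: 32.75
position: [0.5451, 0.3178, 0.2364]
tool_rot: [0.813, 0.583, 0.001, 0.001]
force: [-3.0, -3.0, 11.7]
opening: 0.0207
gripper_force: 81.5
```

Call:
arm_command --series '[[[0,0,0],[0,0,-0.0007],0.1],[[0,0,0],[0,0,0],0.1]]'

```text
time: 32.95
position: [0.5451, 0.3179, 0.2364]
tool_rot: [0.813, 0.583, 0.001, 0.001]
force: [-7.6, -6.9, 23.1]
opening: 0.021
gripper_force: 83.2
```

```bash
python3 st.py
```

```text
t 33.0 pos [0.5451 0.3179 0.2364] grasp [0.5455 0.318  0.0814] close deg 161.3 tilt [ 0.0026  0.0002 -1.    ] j7 -1.2438467715026915 F [-7.5758 -6.9449 23.1306] op 0.02100211241020331 gf 83.19580793380737
```

The key seats at exactly its original height (0.2364). I release it, rise, and move toward the buttons. Before pressing, I check the key, the rail and the boxes.

Call:
arm_command --series '[[[0,0,0],[0,0,0.0012],0.1],[[0,0,0],[0,0,0],0.5],[[0,0,0],[0,0,0],0.6],[[0,0,0],[0,0,0],0.6],[[0,0,0],[0,0,0],0.6],[[0,0,0],[0,0,0.02],0.6],[[0,0,0],[0,0,0.03],0.6],[[0,0,0],[0,0,0.03],0.6],[[0,0,0],[-0.03,0.01,0],0.3],[[0,0,0],[-0.04,0.02,0],0]]'

```text
time: 33.95
position: [0.4758, 0.3466, 0.3166]
tool_rot: [0.814, 0.581, 0.002, 0.001]
force: [-1.1, 1.8, -0.1]
opening: 0.0232
gripper_force: 0.0
```

Call:
arm_command --series '[[[0,0,0],[-0.04,0.02,0],0],[[0,0,0],[-0.026,0.01,-0.01],0],[[0,0,0],[0,0,0],0],[[0,0,0],[0,0,0],0]]'

```text
time: 34.35
position: [0.409, 0.3779, 0.3061]
tool_rot: [0.812, 0.583, 0.001, 0.0]
force: [-0.2, -0.6, -0.9]
opening: 0.0005
gripper_force: 0.0
```

Run:
```python
import runpy;runpy.run_path('rail.py')
from st import *
w=grab('wrist','w9.png');s=grab('scene');f=grab('top')
find(f,[5,140,120],[16,255,255],(182,198,225,228),.096,1,'key top')
u,v=proj(s,(.544,.314,.07))
a=cv2.resize(s['image'][150:310,150:390,::-1],(560,373),interpolation=cv2.INTER_CUBIC)
b=cv2.resize(f['image'][120:170,230:410,::-1],(560,155),interpolation=cv2.INTER_CUBIC)
p=np.vstack([a,b]);q=np.zeros((528,230,3),np.uint8);ww=cv2.resize(w['image'][:,:,::-1],(230,172));q[:172]=ww
cv2.imwrite('pics/c9.png',np.hstack([p,q]))
find(s,[100,120,60],[125,255,255],(190,280,260,340),.036,1,'blue scene');find(s,[22,120,110],[34,255,255],(255,270,295,310),.036,1,'yellow scene')
```

```text
t 34.4 pos [0.409  0.3779 0.3061] grasp [0.4093 0.3779 0.1511] close deg 161.3 tilt [ 0.0019  0.0002 -1.    ] j7 -1.4311479475965527 F [-0.2082 -0.6245 -0.8656] op 0.000539369999376894 gf 0.0
[-0.0438  0.0129  0.062 ] -1.4311479475965527
shift -0.035084111456611944
key top [0.5443 0.3136 0.096 ] size mm [18.7 53.5] long-axis deg 70.4
blue scene [0.405  0.3795 0.036 ] size mm [30.7 35. ] long-axis deg 148.9
yellow scene [0.4039 0.2803 0.036 ] size mm [30.9 37.1] long-axis deg 144.2
```

View pics/c9.png

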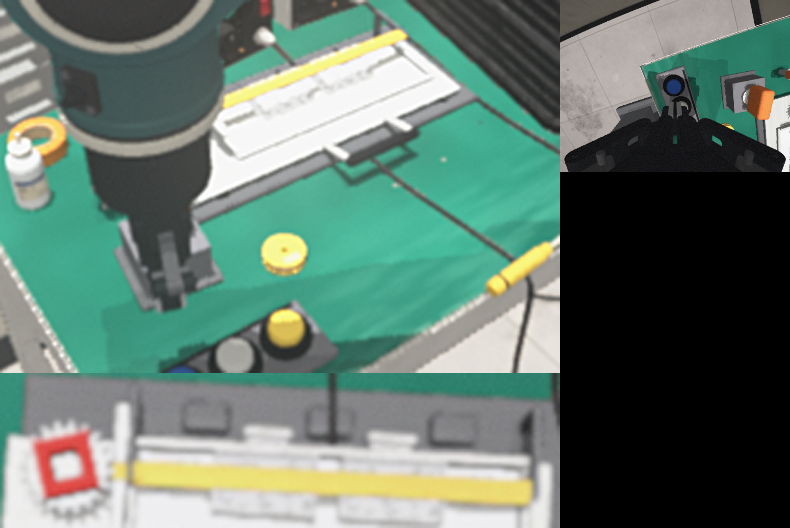

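The rail covers both boxes (yellow strip in the lower crop, box fronts parallel below it). The lock is turned and the key is seated. Now I press blue.

Call:
arm_command --series '[[[0,0,0],[-0.001,0.0003,-0.03],0],[[0,0,0],[0,0,-0.03],0],[[0,0,0],[0,0,-0.02],0],[[0,0,0],[0,0,-0.012],0],[[0,0,0],[0,0,-0.004],0],[[0,0,0],[0,0,-0.003],0],[[0,0,0],[0,0,0],0]]'

```text
time: 35.25
position: [0.4083, 0.3781, 0.2076]
tool_rot: [0.813, 0.583, 0.001, 0.0]
force: [-0.8, -0.8, 2.1]
opening: 0.0
gripper_force: 0.9
```

Call:
arm_command --series '[[[0,0,0],[0,0,-0.002],0],[[0,0,0],[0,0,0],0]]'

```text
time: 35.45
position: [0.4083, 0.3782, 0.2056]
tool_rot: [0.813, 0.583, 0.001, 0.0]
force: [1.5, 0.5, 2.5]
opening: -0.0
gripper_force: 1.4
```

```bash
python3 st.py
```

```text
t 35.5 pos [0.4083 0.3782 0.2056] grasp [0.4088 0.3784 0.0506] close deg 161.3 tilt [ 0.0028  0.0012 -1.    ] j7 -1.5285719021763546 F [1.5348 0.4702 2.5391] op -1.5546474132298428e-05 gf 1.4153326830455626
```

Call:
arm_command --series '[[[0,0,0],[0,0,-0.0015],0],[[0,0,0],[0,0,-0.0012],0],[[0,0,0],[0,0,0],0],[[0,0,0],[0,0,0],0]]'

```text
time: 35.85
position: [0.4083, 0.3783, 0.2032]
tool_rot: [0.813, 0.583, 0.001, 0.001]
force: [-1.9, -4.6, 17.4]
opening: -0.0001
gripper_force: 8.8
```

Call:
arm_command --series '[[[0,0,0],[0,0,0.02],0],[[0,0,0],[0,0,0.03],0],[[0,0,0],[0,-0.04,0],0],[[0,0,0],[-0.001,-0.04,0],0],[[0,0,0],[-0.001,-0.019,0],0],[[0,0,0],[0,0,0],0],[[0,0,0],[0,0,0],0]]'

```text
time: 36.55
position: [0.4062, 0.2792, 0.2526]
tool_rot: [0.813, 0.582, 0.001, 0.0]
force: [0.9, 1.0, 0.4]
opening: 0.0
gripper_force: 0.0
```

```bash
python3 st.py
```

```text
t 36.5 pos [0.4062 0.2792 0.2526] grasp [0.4066 0.2793 0.0976] close deg 161.2 tilt [ 0.0022  0.0009 -1.    ] j7 -1.3406693346306235 F [0.9336 1.0355 0.4193] op 9.312849718132172e-06 gf 0.0
```

Blue bottomed at z=0.2032 with 17 N. Next come yellow and then white, each down to about z=0.2034.

Call:
arm_command --series '[[[0,0,0],[0,-0.0007,-0.025],0],[[0,0,0],[0,0,-0.014],0],[[0,0,0],[0,0,-0.004],0],[[0,0,0],[0,0,-0.003],0],[[0,0,0],[0,0,-0.003],0],[[0,0,0],[0,0,0],0],[[0,0,0],[0,0,0],0]]'

```text
time: 37.25
position: [0.4061, 0.2787, 0.2038]
tool_rot: [0.813, 0.583, 0.001, 0.0]
force: [-3.0, 1.3, 3.5]
opening: -0.0001
gripper_force: 1.8
```

```bash
python3 st.py
```

```text
t 37.2 pos [0.4061 0.2787 0.2038] grasp [0.4064 0.2789 0.0488] close deg 161.3 tilt [ 0.0023  0.001  -1.    ] j7 -1.4049049189245693 F [-3.0302  1.2776  3.5482] op -8.452263053380327e-05 gf 1.822416552171262
```

Call:
arm_command --series '[[[0,0,0],[0,0,0.02],0],[[0,0,0],[0,0,0.03],0],[[0,0,0],[0,0.03,0],0],[[0,0,0],[0.0005,0.02,0],0],[[0,0,0],[0,0,0],0],[[0,0,0],[0,0,0],0]]'

```text
time: 37.85
position: [0.4065, 0.3283, 0.2534]
tool_rot: [0.813, 0.583, 0.001, 0.0]
force: [-0.6, 0.2, 0.1]
opening: -0.0002
gripper_force: 0.0
```

```bash
python3 st.py
```

```text
t 37.9 pos [0.4065 0.3283 0.2534] grasp [0.4068 0.3283 0.0984] close deg 161.3 tilt [ 0.0018  0.0003 -1.    ] j7 -1.4192890756082086 F [-0.597   0.222   0.1396] op -0.00017132671696896675 gf 0.0
```

Call:
arm_command --series '[[[0,0,0],[0,0,-0.025],0],[[0,0,0],[0,0,-0.015],0],[[0,0,0],[0,0,-0.004],0],[[0,0,0],[0,0,-0.003],0],[[0,0,0],[0,0,-0.003],0],[[0,0,0],[0,0,0],0],[[0,0,0],[0,0,0],0]]'

```text
time: 38.55
position: [0.4066, 0.3283, 0.2038]
tool_rot: [0.813, 0.583, 0.001, 0.0]
force: [-0.9, -3.0, 3.4]
opening: 0.0002
gripper_force: 1.8
```

Call:
arm_command --series '[[[0,0,0],[0,0,0.02],0],[[0,0,0],[0,0,0.03],0],[[0,0,0],[0,0,0.04],0],[[0,0,0],[0,-0.02,0.04],0],[[0,0,0],[-0.01,-0.05,0.02],0],[[0,0,0],[-0.01,-0.05,0],0],[[0,0,0],[0,-0.05,0],0],[[0,0,0],[0,-0.05,0],0],[[0,0,0],[0,-0.05,0],0],[[0,0,0],[0,-0.05,0],0]]'

```text
time: 39.55
position: [0.3872, 0.0118, 0.3523]
tool_rot: [0.813, 0.583, 0.002, 0.001]
force: [2.1, -0.1, 0.6]
opening: -0.0001
gripper_force: 0.0
```

Call:
arm_command --series '[[[0,0,0],[0,-0.05,0],0],[[0,0,0],[0,-0.05,0],0],[[0,0,0],[0,0,0],0],[[0,0,0],[0,0,0],0]]'

```text
time: 39.95
position: [0.3876, -0.0869, 0.3519]
tool_rot: [0.813, 0.582, 0.001, 0.001]
force: [0.1, 0.2, -0.3]
opening: 0.0002
gripper_force: 0.0
```

Run:
```python
import runpy;runpy.run_path('rail.py')
from st import *
f=grab('top','t10.png');im=f['image']
find(f,[5,140,120],[16,255,255],(182,198,225,228),.096,1,'key top')
h=cv2.cvtColor(im,cv2.COLOR_RGB2HSV)
# box front edges vs picture right after tilt: darkish texture on white floor below rail
g=cv2.cvtColor(im,cv2.COLOR_RGB2GRAY)
for u in range(290,380,6): print(u,[int(x) for x in g[158:174,u]])
d=cv2.absdiff(cv2.cvtColor(cv2.imread('pics/top0.png'),cv2.COLOR_BGR2GRAY),g)[240:300,300:420];print('bench diff',(d>40).sum())
```

```text
t 40.0 pos [ 0.3876 -0.0869  0.3519] grasp [ 0.388  -0.0868  0.1969] close deg 161.2 tilt [ 0.0025  0.0003 -1.    ] j7 -0.23539577140722368 F [ 0.1159  0.159  -0.3038] op 0.00018887267386819148 gf 0.0
[ 0.0291 -0.0098  0.0177] -0.23539577140722368
shift -0.035091092618335096
key top [0.5443 0.3136 0.096 ] size mm [18.7 53.5] long-axis deg 70.5
290 [178, 204, 228, 239, 241, 240, 240, 240, 240, 240, 240, 240, 240, 239, 240, 240]
296 [176, 186, 202, 223, 235, 239, 237, 237, 239, 240, 240, 240, 240, 240, 240, 239]
302 [218, 224, 222, 217, 222, 219, 206, 200, 221, 237, 241, 240, 240, 240, 239, 240]
308 [220, 227, 228, 227, 222, 222, 216, 195, 194, 222, 238, 240, 240, 240, 240, 239]
314 [212, 212, 216, 215, 212, 214, 214, 197, 197, 225, 238, 240, 240, 240, 240, 239]
320 [209, 215, 225, 228, 230, 229, 222, 202, 186, 203, 227, 239, 241, 240, 241, 240]
326 [208, 216, 225, 226, 226, 226, 225, 214, 193, 194, 223, 238, 240, 240, 240, 240]
332 [208, 191, 185, 190, 204, 225, 236, 237, 237, 237, 237, 239, 241, 240, 240, 240]
338 [209, 188, 179, 185, 198, 212, 219, 218, 213, 214, 228, 238, 240, 240, 240, 240]
344 [213, 210, 218, 226, 221, 218, 221, 223, 213, 192, 194, 223, 238, 241, 239, 240]
350 [210, 204, 215, 226, 230, 227, 225, 227, 223, 202, 195, 221, 237, 240, 241, 240]
356 [213, 210, 207, 216, 222, 220, 216, 217, 214, 195, 181, 198, 226, 239, 240, 240]
362 [215, 211, 206, 212, 220, 224, 226, 225, 218, 206, 185, 193, 223, 239, 241, 240]
368 [214, 212, 212, 220, 224, 219, 214, 214, 221, 220, 200, 194, 224, 239, 240, 240]
374 [213, 214, 205, 184, 180, 201, 229, 239, 240, 240, 240, 240, 240, 240, 240, 240]
bench diff 1809
```

The box fronts are collinear and parallel to the fence. The rail and key are unchanged since closing, and the arm is clear, so I hand in.

```bash
python3 -c "
from rig import workorder
print(workorder.hand_in())"
```

```text
the job is handed in; nothing more can be done
None
```

I handed the job in at about 40 s. Both boxes are in a row against the fence, the rail covers them with the lock at its stop, the key is back in its stand, and blue, yellow and white were pressed in that order; the hand-in gave no verdict.

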